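Rearrange the sampler deck for the next run

ROBOT

A 6-joint arm with a two-finger parallel gripper is mounted at the origin on the work surface. World frame = base frame: x ahead of the robot, y to its left, z up, the work surface at z = 0. Lengths are in m, angles in rad, forces in N, time in s.
With the tool pointing down it reaches from about 0.35 to 0.875 m from the base axis. Payload 4.2 kg.
Tool frame: the origin (TCP) lies at the very end of the fingers, on their centre line; the grasp point (between the pads) lies 19 mm behind it; z points along the fingers, y is the direction in which the jaws open and shut (so a half turn about z gives the same grasp; the last joint's range is limited). The gripper opens to 85 mm and grips with 20 to 120 N. Pads are 22 mm wide; open, the fingers measure 114 mm over their backs; the gripper's body (76 mm by 85 mm) begins 54 mm behind the grasp point. The pads swing forward as they close: fully open they stand 13 mm farther back than shut.
Start: joints at [-0.909, 0.385, 0.008, 0, -1.194, -0.259], TCP at [0.245, -0.575, 0.231] pointing down, gripper open.
Joint ranges: [-3.14, 3.14], [-1.21, 2.06], [-1.07, 1.41], [-3.16, 2.05], [-2.99, -0.16], [-3.1, 3.1]. Speed limits (rad/s): [2.79, 2.79, 3.14, 3.14, 3.14, 3.14].

INTERFACE

Orientations are given as a unit quaternion [w, x, y, z].
In Python, from cell import bot, viewer gives the robot as it stands.
- The arm moves only by the tool move_arm, never from a script. Its argument "steps" is one flat list of numbers, 6 for each row, row after row: the shift along the tool's x, y, z in m, then the turn, a rotation vector about the tool's x, y, z in rad. In form: [dx, dy, dz, ax, ay, az, dx, dy, dz, ax, ay, az, ...]. A call has 1 to 5 rows; each row shifts and turns the commanded pose from where the row before left it, along the tool's axes as they then stand; what a row does not reach is not made up. A row lasts 1/8 s, in which the tool goes at most 62.5 mm and 10.7 degrees, less where a joint would pass 70% of its speed; a pose out of reach is approached as far as the arm can. A call is refused whole if a number of a shift passes 0.0625 or a number of a turn 0.188, either way. A call with a gripper value outside its range is refused whole. "grip" is the opening, from 0 (shut) to 1 (fully open), set as the call begins (left out, the last holds). The fingers move at their own pace and stop on an object; "force" is the grip in N (left out, the last holds). Time passes only in rows, so rows that do not move let the fingers close. It gives the time, the measured TCP pose, the force and the opening at its end, in the units of the state.
- bot.state(): the state, without advancing time (a new reading comes with each control period).
- viewer.snapshot(name): name is "side" or "top"; returns the picture (420x560x3 uint8, red, green, blue); there is no depth.
- viewer.camera_params(name): a dict with "fx", "fy", "cx", "cy" (pixels), "R" (3x3) and "t" (3): a world point X has camera coordinates R X + t. Camera axes: x right, y down, z forward; pixel columns grow to the right and rows downward; lengths in m; the calibration is good to about 2 mm. A picture is of the moment at which its call begins. camera_params takes no time and is no camera call.
- bot.finish_job(): hands the job in, once; it reports no verdict.
The state is a dict: "t": time; "joint_pos": joint angles; "dq": joint speeds; "effort": joint torques, N m; "ee_pos": TCP position; "orientation": TCP orientation; "wrist_force": force on the tool from outside, world axes, zero at the start; "wrist_torque": the same for the moment, N m; "finger_gap": finger opening in m.
Only numpy, scipy, OpenCV 4.12 (cv2) and the standard library are available. Lean on these libraries where they do the work, as an engineer would, in place of code of your own. Each camera call takes 0.05 s, during which the arm holds its last target.

TASK

The three racks on the autosampler deck still stand where the last run had them: set them up for the next one, with the rack of small vials on the chiller, the rack of large vials on the shaker and the bottle carrier on the warming plate. Each platform holds one rack, so park one on the free bare stand on the way. Each rack has a bar to lift it by: set it down upright, centred on its platform and square to it, never drop or tip it, and leave the tip box, jar and tweezers where they are.

Things in the scene. Friction and masses are not known exactly. Their poses are not given: they have to be found in the camera images.
- small_vials: Loose aluminium rack with 24 small white-capped glass vials fixed in it (4 rows of 6; cap tops 38 mm up). 100 mm long (x axis) x 64 mm wide (y). Lifted by a flat bar along x over its middle, 100 mm long, 10 mm thick (y), 16 mm tall, its centre 70 mm above the origin. Origin: centre of the underside, z up; same either way round. 0.2 to 0.4 kg. Starts on the warming plate.
- large_vials: Loose aluminium rack with 6 large white-capped glass vials fixed in it (2 rows of 3; cap tops 64 mm up). 100 mm long (x axis) x 64 mm wide (y). Lifted by a flat bar along x over its middle, 100 mm long, 10 mm thick (y), 16 mm tall, its centre 95 mm above the origin. Origin: centre of the underside, z up; same either way round. 0.27 to 0.53 kg. Starts on the chiller.
- bottles: Loose aluminium carrier with 2 round white bottles, 42 mm across, fixed in it (cap tops 76 mm up). 100 mm long (x axis) x 64 mm wide (y). Lifted by a flat bar along x over its middle, 100 mm long, 10 mm thick (y), 16 mm tall, its centre 105 mm above the origin. Origin: centre of the underside, z up; same either way round. 0.3 to 0.6 kg. Starts on the shaker.
- chiller: Fixed chiller: grey housing, flat bright aluminium plate 140 mm (x axis) x 100 mm (y), and a heat sink of ten upright fins beyond the plate's +x end. Origin: on the deck under the plate's centre; the plate's top, where a rack stands, is 50 mm above it. A rack's long side goes along the plate's.
- shaker: Fixed shaker: white housing, aluminium platform 140 mm (x axis) x 100 mm (y) with black mat and 4 steel corner pins (8 mm thick, 7 mm above the mat, 65 mm in x and 45 mm in y from centre); one big black dial beyond its +x end. Origin: on the deck under the platform's centre; the mat's top, where a rack stands, is 60 mm above it. A rack's long side goes along the platform's.
- warmer: Fixed warming plate: white housing, flat dark steel plate 140 mm (x axis) x 100 mm (y), two small black knobs beyond the plate's +x end. Origin: on the deck under the plate's centre; the plate's top, where a rack stands, is 45 mm above it. A rack's long side goes along the plate's.
- stand: Fixed stand, free at the start: a bare aluminium plate 140 mm (x) x 100 mm (y) on four posts, with no housing or controls. Origin: on the deck under the plate's centre; the plate's top is 35 mm above the origin.
- tip_box: Bystander: closed box with grey bottom and white lid, 122 x 82 mm, 59 mm tall, loose, near the far edge of the tray. Origin: centre of the underside.
- waste_jar: Bystander: loose white jar with screw cap, 68 mm across, 85 mm tall. Origin: centre of the underside.
- tweezers: Bystander: loose steel tweezers, 125 mm long along x, 8 mm tall, lying in the tray. Origin: underside, at mid-length.
Not all that is in view belongs to the job. What is shaped like the bottles but orange or turquoise is not meant.

How it is judged:
On the way:
1. one of the racks has been set down on the stand and let go (((x of small_vials in the frame of stand between -0.025 and 0.025 m and y of small_vials in the frame of stand between -0.025 and 0.025 m and z of small_vials in the frame of stand between 0.031 and 0.039 m and angle between small_vials's own z axis and vertical below 0.06 rad and linear speed of small_vials below 0.02 m/s and angular speed of small_vials below 0.1 rad/s and contact force between small_vials and the fingers below 0.1 N) or (x of large_vials in the frame of stand between -0.025 and 0.025 m and y of large_vials in the frame of stand between -0.025 and 0.025 m and z of large_vials in the frame of stand between 0.031 and 0.039 m and angle between large_vials's own z axis and vertical below 0.06 rad and linear speed of large_vials below 0.02 m/s and angular speed of large_vials below 0.1 rad/s and contact force between large_vials and the fingers below 0.1 N) or (x of bottles in the frame of stand between -0.025 and 0.025 m and y of bottles in the frame of stand between -0.025 and 0.025 m and z of bottles in the frame of stand between 0.031 and 0.039 m and angle between bottles's own z axis and vertical below 0.06 rad and linear speed of bottles below 0.02 m/s and angular speed of bottles below 0.1 rad/s and contact force between bottles and the fingers below 0.1 N))), for 0.2 s.
At the end, for the whole second after the job is handed in: Small-vial rack on the chiller, large-vial rack on the shaker, bottle carrier on the warming plate: each within 12 mm of centre along both platform axes, long sides parallel within 0.2 rad, height within 4 mm, tilt under 0.06 rad, released and at rest (x of small_vials in the frame of chiller between -0.012 and 0.012 m and y of small_vials in the frame of chiller between -0.012 and 0.012 m and z of small_vials in the frame of chiller between 0.046 and 0.054 m and angle between each of small_vials, large_vials, bottles's own z axis and vertical below 0.06 rad and linear speed of each of small_vials, large_vials, bottles below 0.02 m/s and angular speed of each of small_vials, large_vials, bottles below 0.1 rad/s and contact force between each of small_vials, large_vials, bottles and the fingers below 0.1 N and angle between the x axis of small_vials and the x axis of chiller, either way round below 0.2 rad and x of large_vials in the frame of shaker between -0.012 and 0.012 m and y of large_vials in the frame of shaker between -0.012 and 0.012 m and z of large_vials in the frame of shaker between 0.056 and 0.064 m and angle between the x axis of large_vials and the x axis of shaker, either way round below 0.2 rad and x of bottles in the frame of warmer between -0.012 and 0.012 m and y of bottles in the frame of warmer between -0.012 and 0.012 m and z of bottles in the frame of warmer between 0.041 and 0.049 m and angle between the x axis of bottles and the x axis of warmer, either way round below 0.2 rad); the robot touches nothing.
It fails at once if a rack is tipped by more than 0.5 rad (angle between any of small_vials, large_vials, bottles's own z axis and vertical above 0.5 rad).
It fails at once if a rack is dropped (moves at over 0.5 m/s while not held) ((linear speed of small_vials above 0.5 m/s and contact force between small_vials and the fingers below 0.1 N) or (linear speed of large_vials above 0.5 m/s and contact force between large_vials and the fingers below 0.1 N) or (linear speed of bottles above 0.5 m/s and contact force between bottles and the fingers below 0.1 N)).
It fails at once if the tip box, jar or tweezers are moved by more than 30 mm (distance of any of tip_box, waste_jar, tweezers from where it was at the start of the episode above 0.03 m).
It also fails if it takes over 115 s, if anything falls off the work surface, if the arm or the gripper's body presses on something with over 40 N, if the wrist force passes 120 N, or if a joint passes its speed limit or range.

## Working session

There is one attempt and no reset: what is moved stays moved. The work goes in short steps, Python scripts to look and compute and a tool call to move; the robot and the scene stay as the last step left them, time stands still between calls to the robot, and variables do not carry over. Pictures are saved under pics/ and viewed, and the job is handed in when it is done.

Besides the shell and the picture viewer there is one more tool, called after "Emit:" by a JSON object that holds its "api" and its "payload", one argument or row to a line. move_arm: Moves the arm, as the interface text tells. Its arguments: {"type":"object","properties":{"steps":{"type":"array","items":{"type":"number"}},"grip":{"type":"number"},"force":{"type":"number"}},"required":["steps"]}

```bash
ls; mkdir -p pics; python3 - <<'E'
from cell import bot, viewer
import cv2
for n in("side","top"):
    im=viewer.snapshot(n); cv2.imwrite(f"pics/{n}0.png",im[:,:,::-1]); p=viewer.camera_params(n); print(n,p)
print(bot.state())
E
```

```text
pics
side {'fx': 422.1697767086299, 'fy': 422.1697767086299, 'cx': 279.11817174996816, 'cy': 208.84315035298206, 'R': array([[-0.978335  , -0.20586449, -0.02191877],
       [-0.11779191,  0.64057691, -0.75880583],
       [ 0.17025183, -0.73978445, -0.65094798]]), 't': array([0.46706308, 0.20734101, 1.02463464])}
top {'fx': 401.06215377504265, 'fy': 401.06215377504265, 'cx': 283.27435359080766, 'cy': 211.40967107718092, 'R': array([[ 0.0119624 , -0.99992539, -0.00247136],
       [-0.99927532, -0.01186524, -0.03616694],
       [ 0.03613492,  0.00290221, -0.99934271]]), 't': array([-0.1539102 ,  0.48420248,  1.46215516])}
{'t': 0.1, 'joint_pos': array([-9.09377410e-01,  3.85455206e-01,  6.76408178e-03, -4.30531052e-04,
       -1.19396868e+00, -2.58581026e-01]), 'dq': array([-0.0002023 ,  0.00052207,  0.00207982,  0.00126128, -0.00061576,
        0.00086766]), 'effort': array([-6.44721204e-04, -3.93317771e+01,  1.88928902e+01,  4.19793740e+00,
       -2.57624757e-03,  9.26406386e-06]), 'ee_pos': array([ 0.2448238 , -0.57449556,  0.230347  ]), 'orientation': array([-2.34354004e-04, -1.99981907e-01,  9.79799127e-01,  9.23714717e-04]), 'wrist_force': array([-0.02110836,  0.69798755, -0.24246953]), 'wrist_torque': array([-0.0429774 , -0.02770463, -0.02241392]), 'finger_gap': 0.08515454600394981}
```

View pics/side0.png

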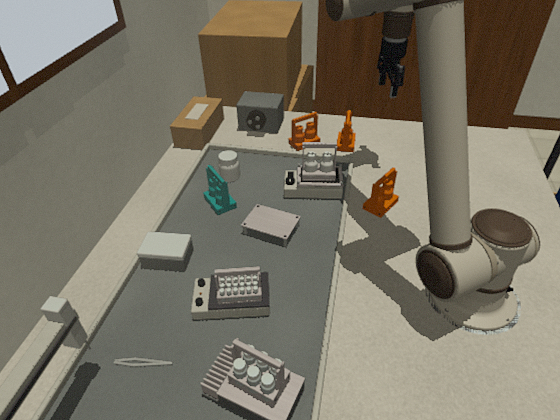

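View pics/top0.png

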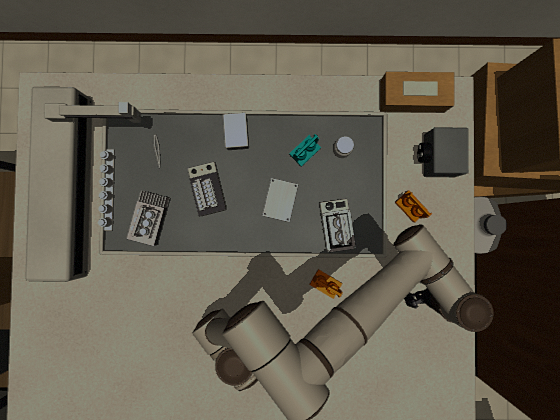

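The side view shows the warmer with the small vials at about (232,292), the chiller with the large vials at (253,380), the shaker with the bottles at (315,178), and the empty stand at (271,224). In the top view these are at (207,188), (149,218), (337,225) and (280,199). I'll enlarge the top view.

```bash
python3 - <<'E'
import cv2
im=cv2.imread("pics/top0.png"); 
c=im[130:260,95:235]; cv2.imwrite("pics/t_a.png",cv2.resize(c,None,fx=4.5,fy=4.5,interpolation=cv2.INTER_CUBIC))
c=im[150:270,240:390]; cv2.imwrite("pics/t_b.png",cv2.resize(c,None,fx=4.5,fy=4.5,interpolation=cv2.INTER_CUBIC))
im=cv2.imread("pics/side0.png"); 
c=im[250:420,180:320]; cv2.imwrite("pics/s_a.png",cv2.resize(c,None,fx=3.5,fy=3.5,interpolation=cv2.INTER_CUBIC))
c=im[100:260,190:390]; cv2.imwrite("pics/s_b.png",cv2.resize(c,None,fx=3.5,fy=3.5,interpolation=cv2.INTER_CUBIC))
E
```

```text
(no output)
```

View pics/t_a.png

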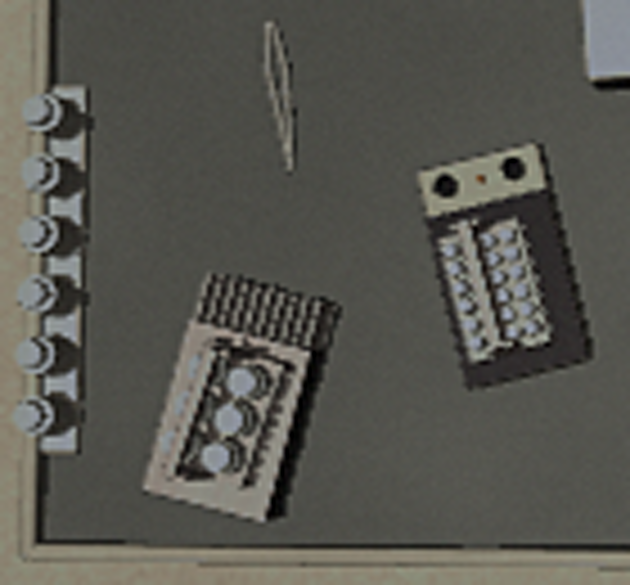

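View pics/t_b.png

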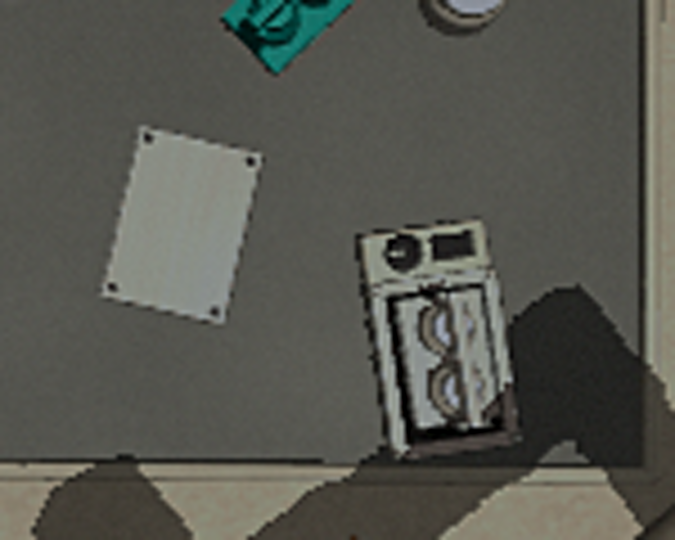

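View pics/s_a.png

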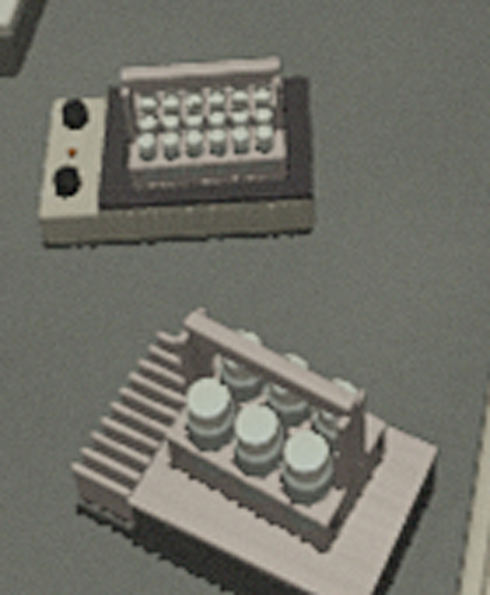

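View pics/s_b.png

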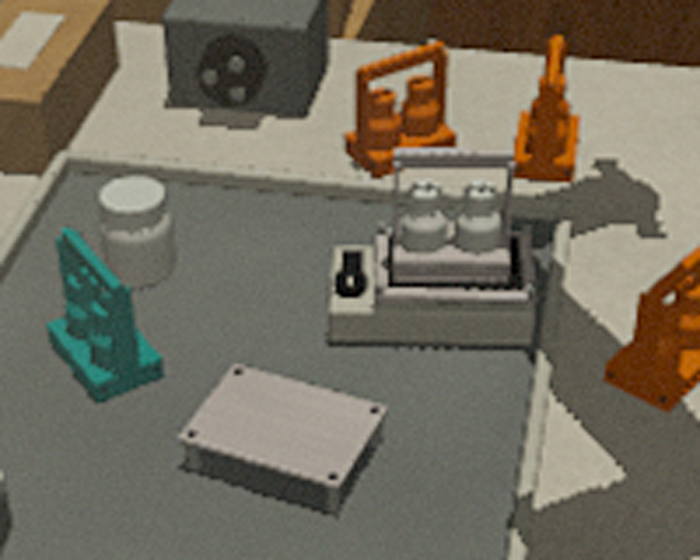

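```bash
cat > crop.py <<'E'
import cv2,sys
def crop(src,out,x0,y0,x1,y1,s,gam=1.0):
    im=cv2.imread(src)[y0:y1,x0:x1]
    im=cv2.convertScaleAbs(im,alpha=gam)
    b=cv2.resize(im,None,fx=s,fy=s,interpolation=cv2.INTER_CUBIC)
    for i in range(x0,x1,10):
        X=int((i-x0+.5)*s); cv2.line(b,(X,0),(X,6),(0,0,255),1); cv2.putText(b,str(i),(X-8,16),0,.35,(0,0,255),1)
    for i in range(y0,y1,10):
        Y=int((i-y0+.5)*s); cv2.line(b,(0,Y),(6,Y),(0,0,255),1); cv2.putText(b,str(i),(8,Y+4),0,.35,(0,0,255),1)
    cv2.imwrite(out,b)
E
python3 - <<'E'
from crop import crop
t="pics/top0.png";s="pics/side0.png"
crop(t,"pics/c1.png",120,185,180,250,9,1.6)
crop(t,"pics/c2.png",180,155,235,225,8.5,1.6)
crop(t,"pics/c3.png",310,190,370,260,8.5,1.6)
crop(s,"pics/d1.png",195,330,310,420,6.5,1.4)
crop(s,"pics/d2.png",185,255,280,325,7.5,1.4)
crop(s,"pics/d3.png",275,135,355,205,8,1.4)
crop(s,"pics/d4.png",235,200,305,248,10,1.4)
E
```

```text
(no output)
```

View pics/c1.png

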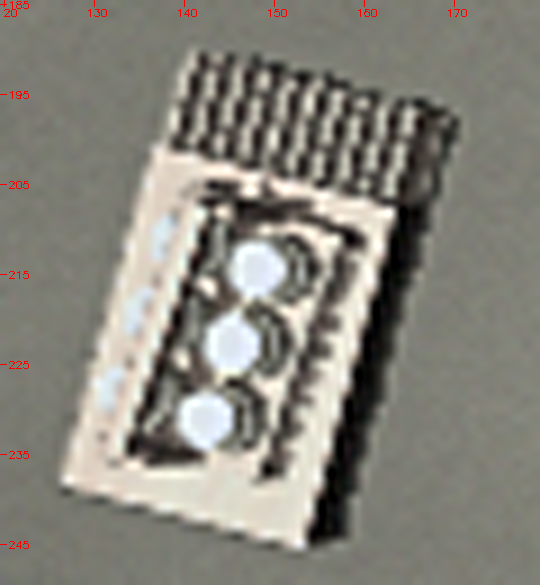

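View pics/c2.png

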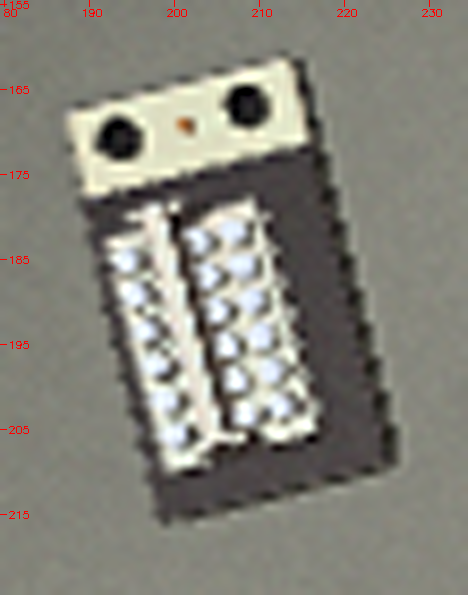

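View pics/c3.png

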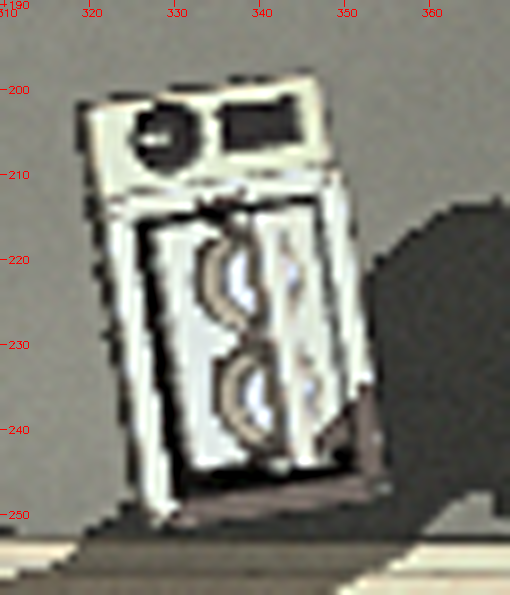

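View pics/d1.png

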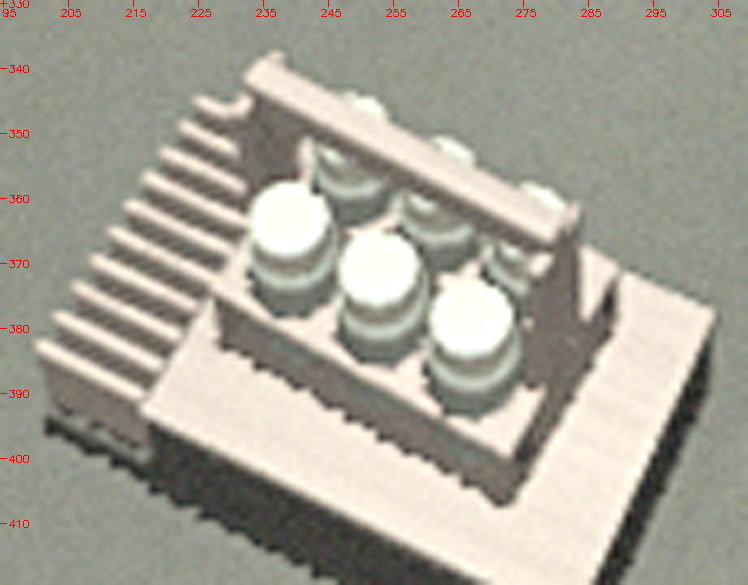

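View pics/d2.png

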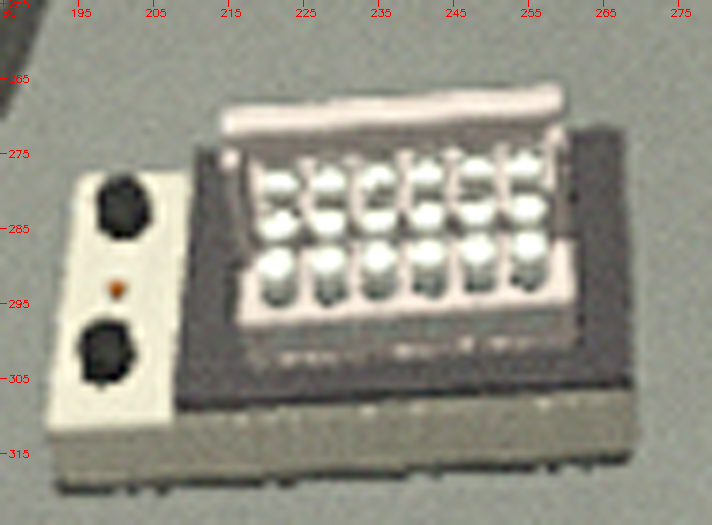

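View pics/d3.png

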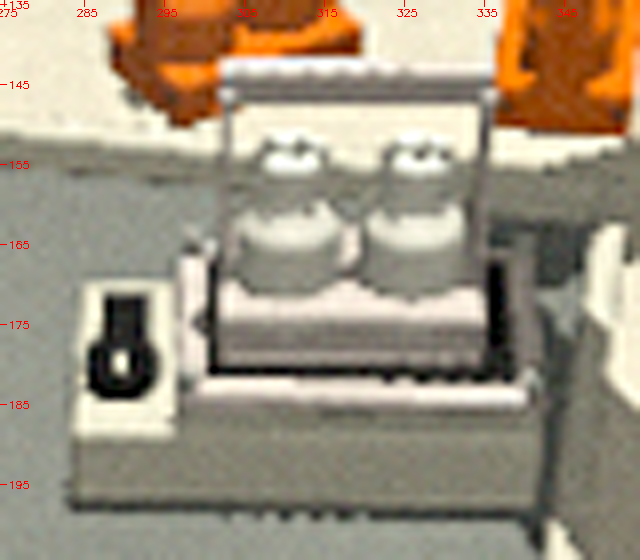

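View pics/d4.png

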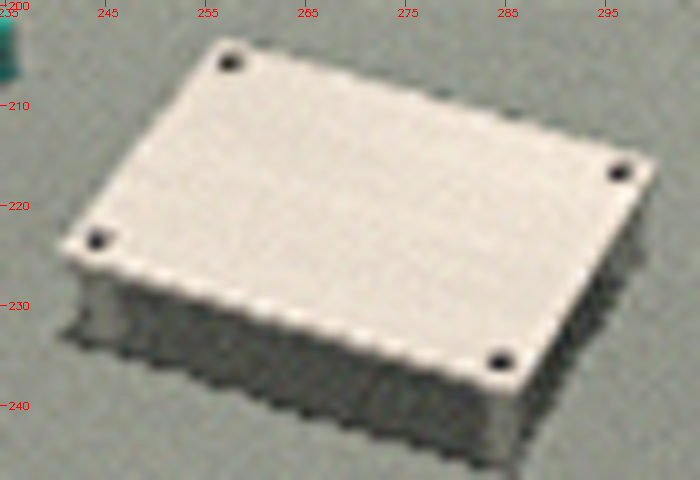

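```bash
cat > geo.py <<'E'
import numpy as np
from cell import viewer
C={n:viewer.camera_params(n) for n in("side","top")}
def ray(n,u,v):
    p=C[n]; d=p["R"].T@np.array([(u-p["cx"])/p["fx"],(v-p["cy"])/p["fy"],1.]); return -p["R"].T@p["t"],d
def onz(n,u,v,z):
    o,d=ray(n,u,v); return (o+d*(z-o[2])/d[2])[:2]
def tri(a,b):
    o1,d1=ray("top",*a);o2,d2=ray("side",*b)
    A=np.stack([d1,-d2],1); s=np.linalg.lstsq(A,o2-o1,rcond=None)[0]
    p,q=o1+d1*s[0],o2+d2*s[1]; return (p+q)/2,np.linalg.norm(p-q)
def proj(n,X):
    p=C[n];c=p["R"]@np.array(X)+p["t"];return np.array([p["fx"]*c[0]/c[2]+p["cx"],p["fy"]*c[1]/c[2]+p["cy"]])
def px(x0,y0,s,X,Y): return x0+X/s-.5,y0+Y/s-.5
E
python3 - <<'E'
from geo import *
np.set_printoptions(precision=4,suppress=True)
def quad(n,pts,x0,y0,s,z,lab):
    P=np.array([onz(n,*px(x0,y0,s,*p),z) for p in pts]) # order: +x a, +x b, -x b, -x a
    d=(P[0]+P[1]-P[2]-P[3])/2; w=(P[0]+P[3]-P[1]-P[2])/2
    print(lab,n,"c",P.mean(0),"yaw",np.arctan2(d[1],d[0]),"yawW",np.arctan2(w[1],w[0])-np.pi/2,"LxW",np.linalg.norm(d),np.linalg.norm(w))
quad("top",[(155,147),(398,210),(308,550),(62,485)],120,185,9,.05,"chiller")
quad("top",[(82,197),(310,143),(397,465),(165,522)],180,155,8.5,.045,"warmer")
quad("side",[(195,145),(175,410),(634,385),(622,127)][::1],185,255,7.5,.045,"warmer(order odd)")
quad("top",[(105,205),(337,170),(383,490),(155,525)],310,190,8.5,.06,"shaker")
quad("top",[(140,126),(263,154),(222,324),(101,296)],240,150,4.5,.035,"stand")
quad("side",[(220,38),(60,245),(518,392),(655,160)],235,200,10,.035,"stand")
for a,b in [((140,126),(60,245)),((263,154),(220,38)),((222,324),(655,160)),((101,296),(518,392))]:
    print(tri(px(240,150,4.5,*a),px(235,200,10,*b)))
def bar(n,a,b,x0,y0,s,z,lab):
    A=onz(n,*px(x0,y0,s,*a),z);B=onz(n,*px(x0,y0,s,*b),z);d=A-B
    print(lab,n,"c",(A+B)/2,"yaw",np.arctan2(d[1],d[0]),"L",np.linalg.norm(d))
bar("side",(263,63),(569,223),195,330,6.5,.153,"large")
bar("side",(223,120),(561,98),185,255,7.5,.123,"small")
bar("top",(163,205),(220,440),180,155,8.5,.123,"small")
bar("side",(220,70),(495,72),275,135,8,.173,"bottles")
bar("top",(275,215),(303,460),310,190,8.5,.173,"bottles")
bar("top",(197,195),(122,458),120,185,9,.153,"large")
E
```

```text
chiller top c [0.4369 0.3434] yaw -0.24033498042075002 yawW -0.24295455409078448 LxW 0.13853555921935776 0.10043723289717407
warmer top c [0.5457 0.1239] yaw 0.27483751751876256 yawW 0.24932333050715694 LxW 0.14156944703246574 0.09964726573685163
warmer(order odd) side c [0.547  0.1265] yaw 0.25035351929845434 yawW -2.8731463297122115 LxW 0.13891688546580028 0.10337690341108978
shaker top c [ 0.4195 -0.3435] yaw 0.15610188295645971 yawW 0.16278296079581267 LxW 0.13420198895331353 0.09669779395730602
stand top c [ 0.528  -0.1353] yaw -0.21845900380413938 yawW -0.21414953535835202 LxW 0.14012629705277385 0.10030169023920427
stand side c [ 0.5298 -0.1359] yaw -0.23017669763212087 yawW -3.3545066527366894 LxW 0.14022846980027148 0.09986557384178114
(array([ 0.6073, -0.101 ,  0.038 ]), np.float64(0.0012268519979066021))
(array([ 0.5864, -0.1998,  0.0351]), np.float64(0.0014139694065735376))
(array([ 0.4501, -0.1685,  0.0361]), np.float64(0.0022923680253965524))
(array([ 0.4711, -0.0714,  0.034 ]), np.float64(0.0016873790656390577))
large side c [0.4422 0.335 ] yaw -0.31540751815151613 L 0.09906196876528219
small side c [0.5433 0.1312] yaw 0.27408176632617465 L 0.10023175035575128
small top c [0.543  0.1276] yaw 0.2563946755264966 L 0.09680215463725604
bottles side c [ 0.4252 -0.3397] yaw 0.15840130508722733 L 0.10027375697517846
bottles top c [ 0.4246 -0.345 ] yaw 0.12045849822909824 L 0.09415218527728297
large top c [0.4441 0.334 ] yaw -0.25389431710867566 L 0.10013369195854041
```

```bash
cat > plan.py <<'E'
import numpy as np
from cell import bot
def cur():
    s=bot.state();w,x,y,z=s["orientation"]
    from scipy.spatial.transform import Rotation as R
    M=R.from_quat([x,y,z,w]).as_matrix(); th=np.arctan2(-M[0,1],M[1,1])
    return s,s["ee_pos"],th,M
def plan(tx,ty,tz,tth):
    s,p,th,M=cur(); d=np.array([tx,ty,tz])-p; loc=M.T@d
    print("t %.2f pos %s th %.4f tilt %.4f gap %.4f F %s"%(s["t"],np.round(p,4),th,np.arccos(-M[2,2]),s["finger_gap"],np.round(s["wrist_force"],1)))
    print("tool shift total",np.round(loc,4),"turn az %.4f"%(th-tth))
E
python3 -c "
from plan import plan; plan(.425,-.342,.23,.155)"
```

```text
t 0.10 pos [ 0.2448 -0.5745  0.2303] th 0.4027 tilt 0.0019 gap 0.0852 F [-0.   0.7 -0.2]
tool shift total [-0.2569  0.1433  0.0006] turn az 0.2477
```

Emit:
{"api": "move_arm", "payload": {
  "steps": [-0.0514, 0.0287, 0, 0, 0, 0, -0.0514, 0.0287, 0, 0, 0, 0, -0.0514, 0.0287, 0, 0, 0, 0, -0.0514, 0.0287, 0, 0, 0, 0, -0.0514, 0.0287, 0, 0, 0, 0.124],
  "grip": 1,
  "force": 60
}}

```text
t: 0.72
ee_pos: [0.4259, -0.3404, 0.231]
orientation: [-0.0, -0.137, 0.991, 0.0]
wrist_force: [0.4, -0.7, 0.2]
finger_gap: 0.0855
```

Emit:
{"api": "move_arm", "payload": {
  "steps": [0, 0, 0, 0, 0, 0.124, 0, 0, 0, 0, 0, 0, 0, 0, 0, 0, 0, 0]
}}

```text
t: 1.1
ee_pos: [0.4247, -0.3425, 0.231]
orientation: [-0.0, -0.078, 0.997, 0.0]
wrist_force: [-0.2, -0.1, 0.3]
finger_gap: 0.0853
```

```bash
python3 - <<'E'
from plan import plan
plan(.425,-.342,.149,.155)
from cell import viewer
import cv2
for n in("side","top"): cv2.imwrite(f"pics/{n}1.png",viewer.snapshot(n)[:,:,::-1])
from crop import crop
crop("pics/side1.png","pics/e1.png",270,90,370,210,5,1.4)
crop("pics/top1.png","pics/e2.png",300,180,400,280,5,1.4)
E
```

```text
t 1.10 pos [ 0.4247 -0.3425  0.231 ] th 0.1557 tilt 0.0006 gap 0.0853 F [-0.2 -0.1  0.3]
tool shift total [-0.0004  0.0004  0.082 ] turn az 0.0007
```

View pics/e1.png

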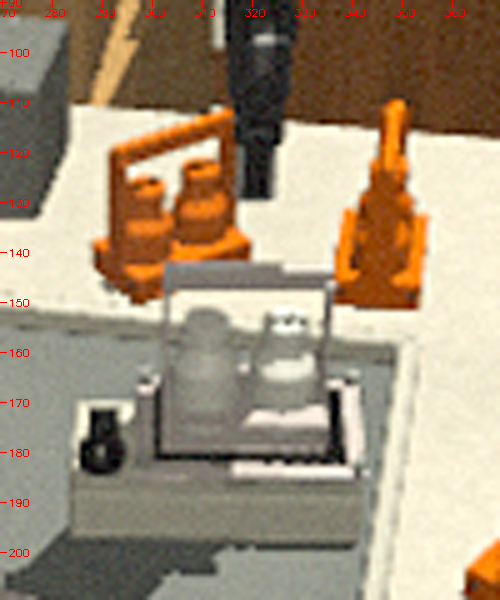

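View pics/e2.png

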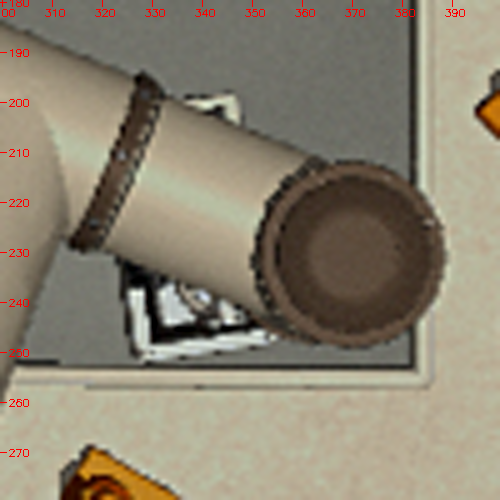

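The gripper tip is at side (321,128), above the middle of the bottles' bar (302–337, row 143). I'll descend now.

Emit:
{"api": "move_arm", "payload": {
  "steps": [0, 0, 0.03, 0, 0, 0, 0, 0, 0.025, 0, 0, 0, 0, 0, 0.015, 0, 0, 0, 0, 0, 0.012, 0, 0, 0, 0, 0, 0, 0, 0, 0]
}}

```text
t: 1.82
ee_pos: [0.4248, -0.3423, 0.1487]
orientation: [-0.001, -0.077, 0.997, 0.0]
wrist_force: [-0.4, 0.3, 0.9]
finger_gap: 0.0854
```

Emit:
{"api": "move_arm", "payload": {
  "steps": [0, 0, 0, 0, 0, 0, 0, 0, 0, 0, 0, 0, 0, 0, 0, 0, 0, 0, 0, 0, 0, 0, 0, 0, 0, 0, 0, 0, 0, 0],
  "grip": 0,
  "force": 60
}}

```text
t: 2.45
ee_pos: [0.4254, -0.3421, 0.1496]
orientation: [0.0, -0.077, 0.997, -0.0]
wrist_force: [0.3, 0.5, 1.8]
finger_gap: 0.0089
```

Emit:
{"api": "move_arm", "payload": {
  "steps": [0, 0, 0, 0, 0, 0, 0, 0, -0.01, 0, 0, 0, 0, 0, -0.02, 0, 0, 0, 0, 0, 0, 0, 0, 0]
}}

```text
t: 2.95
ee_pos: [0.4258, -0.3425, 0.1803]
orientation: [0.001, -0.077, 0.997, -0.001]
wrist_force: [0.9, -0.4, -4.2]
finger_gap: 0.009
```

```bash
python3 - <<'E'
from plan import plan
plan(.525,-.138,.245,-.22)
from cell import viewer
import cv2
for n in("side",): cv2.imwrite(f"pics/{n}2.png",viewer.snapshot(n)[:,:,::-1])
from crop import crop
crop("pics/side2.png","pics/e3.png",270,90,370,210,5,1.4)
E
```

```text
t 2.95 pos [ 0.4258 -0.3425  0.1803] th 0.1547 tilt 0.0026 gap 0.0090 F [ 0.9 -0.4 -4.2]
tool shift total [-0.1297  0.1867 -0.0647] turn az 0.3747
```

View pics/e3.png

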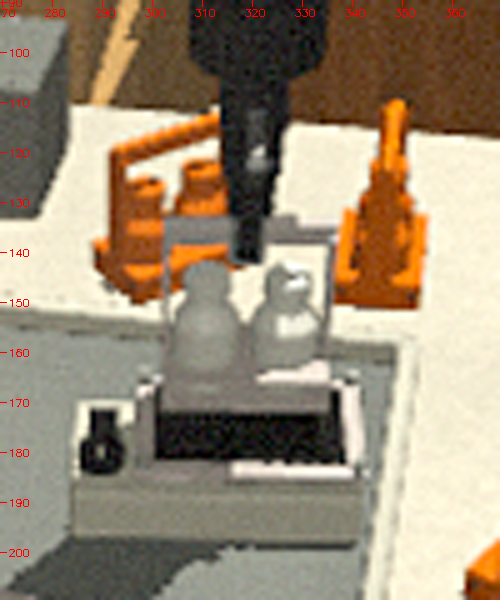

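The carrier lifted level: its bar is at rows 133–138 and the finger sits at mid-bar, column 319. I'll carry it to the stand.

Emit:
{"api": "move_arm", "payload": {
  "steps": [0, 0, -0.03, 0, 0, 0, 0, 0, -0.025, 0, 0, 0, -0.0268, 0.0377, -0.01, 0, 0, 0, -0.0268, 0.0377, 0, 0, 0, 0, -0.0268, 0.0377, 0, 0, 0, 0]
}}

```text
t: 3.62
ee_pos: [0.4868, -0.2166, 0.2429]
orientation: [-0.001, -0.077, 0.997, 0.001]
wrist_force: [0.4, 0.1, -4.3]
finger_gap: 0.0088
```

Emit:
{"api": "move_arm", "payload": {
  "steps": [-0.0268, 0.0377, 0, 0, 0, 0, -0.0268, 0.0377, 0, 0, 0, 0, 0, 0, 0, 0, 0, 0.125, 0, 0, 0, 0, 0, 0.125, 0, 0, 0, 0, 0, 0.125]
}}

```text
t: 4.25
ee_pos: [0.5276, -0.1348, 0.2425]
orientation: [-0.002, 0.112, 0.994, 0.0]
wrist_force: [0.1, 0.0, -3.7]
finger_gap: 0.0089
```

Emit:
{"api": "move_arm", "payload": {
  "steps": [0, 0, 0, 0, 0, 0, 0, 0, 0, 0, 0, 0]
}}

```text
t: 4.5
ee_pos: [0.5281, -0.1353, 0.2435]
orientation: [-0.001, 0.109, 0.994, 0.0]
wrist_force: [0.1, -0.9, -3.8]
finger_gap: 0.0086
```

```bash
python3 - <<'E'
from plan import plan
plan(.529,-.1356,.125,-.222)
from cell import viewer
import cv2
for n in("side",'top'): cv2.imwrite(f"pics/{n}3.png",viewer.snapshot(n)[:,:,::-1])
from crop import crop
crop("pics/side3.png","pics/e4.png",210,100,330,260,4,1.4)
E
```

```text
t 4.50 pos [ 0.5281 -0.1353  0.2435] th -0.2187 tilt 0.0016 gap 0.0086 F [ 0.1 -0.9 -3.8]
tool shift total [-1.100e-03 -1.000e-04  1.185e-01] turn az 0.0033
```

View pics/e4.png

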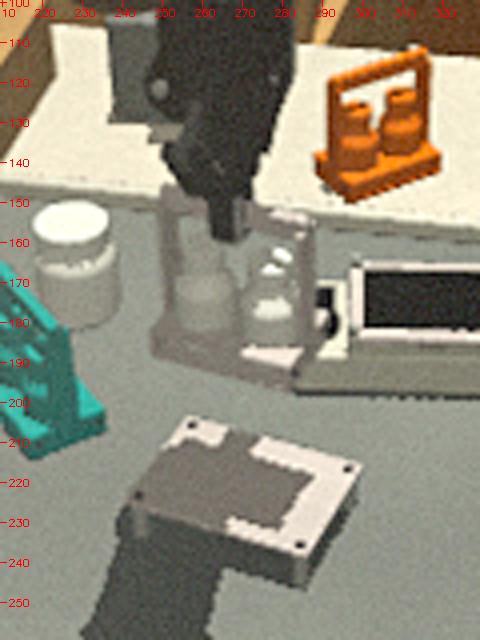

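View pics/top3.png

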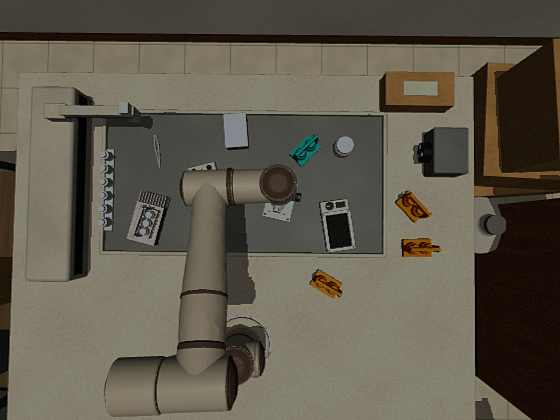

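The carrier hangs level over the stand, with its base at (265,190) and the stand at (268,222) in the side view. The empty shaker is visible in the top view at (339,228). Lowering.

Emit:
{"api": "move_arm", "payload": {
  "steps": [-0.001, 0, 0.035, 0, 0, 0, 0, 0, 0.035, 0, 0, 0, 0, 0, 0.025, 0, 0, 0, 0, 0, 0.012, 0, 0, 0, 0, 0, 0.006, 0, 0, 0]
}}

```text
t: 5.22
ee_pos: [0.5298, -0.1356, 0.1312]
orientation: [0.0, 0.11, 0.994, -0.0]
wrist_force: [-0.3, -1.2, -3.9]
finger_gap: 0.0086
```

Emit:
{"api": "move_arm", "payload": {
  "steps": [0, 0, 0.003, 0, 0, 0, 0, 0, 0.003, 0, 0, 0, 0, 0, 0.001, 0, 0, 0, 0, 0, 0, 0, 0, 0]
}}

```text
t: 5.72
ee_pos: [0.5298, -0.1355, 0.1247]
orientation: [0.0, 0.11, 0.994, 0.0]
wrist_force: [0.4, 0.9, -4.3]
finger_gap: 0.0089
```

Emit:
{"api": "move_arm", "payload": {
  "steps": [0, 0, 0.0015, 0, 0, 0, 0, 0, 0, 0, 0, 0]
}}

```text
t: 5.98
ee_pos: [0.5299, -0.1354, 0.1246]
orientation: [0.001, 0.11, 0.994, -0.0]
wrist_force: [-3.3, 3.1, 5.3]
finger_gap: 0.0091
```

Emit:
{"api": "move_arm", "payload": {
  "steps": [0, 0, 0.0015, 0, 0, 0, 0, 0, 0, 0, 0, 0]
}}

```text
t: 6.22
ee_pos: [0.53, -0.1355, 0.1246]
orientation: [0.001, 0.109, 0.994, -0.0]
wrist_force: [-5.4, 3.6, 12.4]
finger_gap: 0.0087
```

Contact is made, so I'll release and rise.

Emit:
{"api": "move_arm", "payload": {
  "steps": [0, 0, -0.0015, 0, 0, 0, 0, 0, 0, 0, 0, 0]
}}

```text
t: 6.48
ee_pos: [0.5299, -0.1354, 0.1246]
orientation: [0.001, 0.11, 0.994, -0.0]
wrist_force: [-4.3, 2.9, 8.6]
finger_gap: 0.0088
```

Emit:
{"api": "move_arm", "payload": {
  "steps": [0, 0, 0, 0, 0, 0, 0, 0, 0, 0, 0, 0, 0, 0, 0, 0, 0, 0, 0, 0, 0, 0, 0, 0, 0, 0, 0, 0, 0, 0],
  "grip": 1
}}

```text
t: 7.1
ee_pos: [0.5295, -0.1356, 0.1227]
orientation: [-0.0, 0.11, 0.994, -0.0]
wrist_force: [-0.4, 0.2, 0.5]
finger_gap: 0.0855
```

Emit:
{"api": "move_arm", "payload": {
  "steps": [0, 0, -0.02, 0, 0, 0, 0, 0, -0.05, 0, 0, 0, 0, 0, -0.06, 0, 0, 0, 0, 0, -0.03, 0, 0, 0, 0, 0, 0, 0, 0, 0]
}}

```text
t: 7.72
ee_pos: [0.5308, -0.1356, 0.286]
orientation: [0.003, 0.11, 0.994, 0.0]
wrist_force: [0.3, -0.7, -0.4]
finger_gap: 0.0855
```

```bash
python3 - <<'E'
from plan import plan
plan(.443,.3345,.235,-.28)
from cell import viewer
import cv2
for n in("side",'top'): cv2.imwrite(f"pics/{n}4.png",viewer.snapshot(n)[:,:,::-1])
from crop import crop
crop("pics/side4.png","pics/e5.png",220,140,370,260,5,1.4)
crop("pics/top4.png","pics/e6.png",310,190,370,260,8.5,1.6)
E
```

```text
t 7.72 pos [ 0.5308 -0.1356  0.286 ] th -0.2201 tilt 0.0069 gap 0.0855 F [ 0.3 -0.7 -0.4]
tool shift total [0.1886 0.4396 0.0503] turn az 0.0599
```

View pics/e5.png

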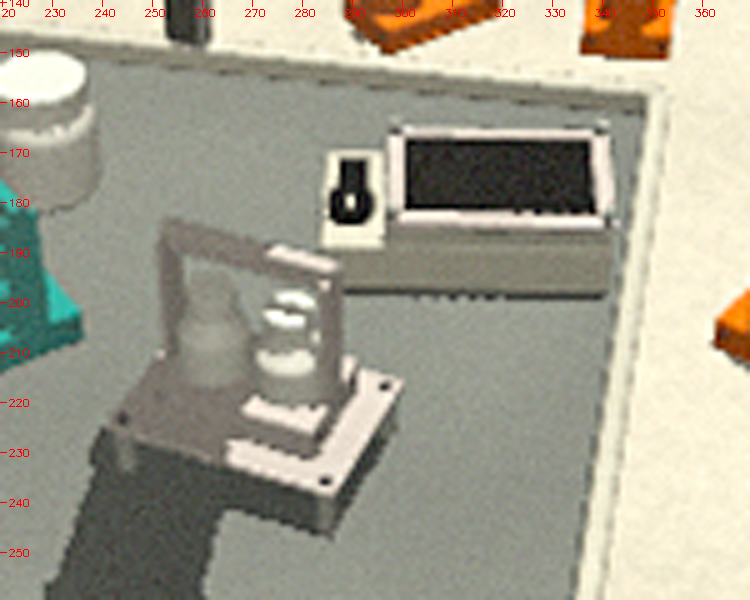

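View pics/e6.png

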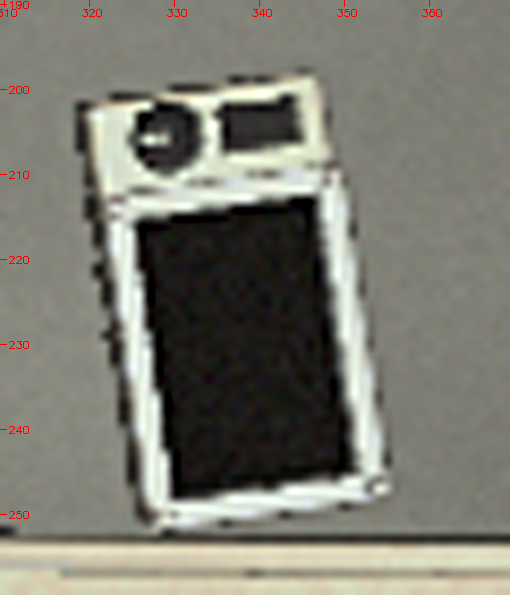

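The carrier stands on the stand, bar at side (255–287, 185–193). The black mat is clearly visible in both views. I'll measure the shaker and then move to the large vials.

```bash
python3 - <<'E'
from geo import *; import cv2
for n,(x0,y0,x1,y1) in {"top":(322,210,356,252),"side":(298,163,342,188)}.items():
    im=cv2.imread(f"pics/{n}4.png"); g=cv2.cvtColor(im,6)
    c=cv2.resize(g[y0:y1,x0:x1],None,fx=8,fy=8,interpolation=cv2.INTER_CUBIC)
    m=(c<50).astype('uint8'); ct=max(cv2.findContours(m,0,2)[0],key=cv2.contourArea)
    P=np.array([onz(n,x0+(p[0]+.5)/8-.5,y0+(p[1]+.5)/8-.5,.06) for p in ct[:,0]],dtype=np.float32)
    r=cv2.minAreaRect(P*1000); b=cv2.boxPoints(r)
    print(n,r,np.round(cv2.moments((P*1000).reshape(-1,1,2))['m10']/cv2.moments((P*1000).reshape(-1,1,2))['m00'],1))
E
```

```text
top ((419.1453552246094, -343.2210998535156), (118.4077377319336, 78.36556243896484), 8.81196403503418) 419.5
side ((420.48809814453125, -340.75262451171875), (115.42475891113281, 76.21366882324219), 8.746525764465332) 420.6
```

Emit:
{"api": "move_arm", "payload": {
  "steps": [0.0236, 0.055, 0, 0, 0, 0, 0.0236, 0.055, 0, 0, 0, 0, 0.0236, 0.055, 0, 0, 0, 0, 0.0236, 0.055, 0, 0, 0, 0, 0.0236, 0.055, 0, 0, 0, 0]
}}

```text
t: 8.45
ee_pos: [0.4731, 0.1601, 0.2812]
orientation: [-0.001, 0.11, 0.994, -0.001]
wrist_force: [1.4, 0.6, 0.1]
finger_gap: 0.0857
```

Emit:
{"api": "move_arm", "payload": {
  "steps": [0.0236, 0.055, 0, 0, 0, 0, 0.0236, 0.055, 0, 0, 0, 0, 0.0236, 0.055, 0, 0, 0, 0.06, 0, 0, 0.05, 0, 0, 0, 0, 0, 0, 0, 0, 0]
}}

```text
t: 9.07
ee_pos: [0.4387, 0.3332, 0.2274]
orientation: [-0.004, 0.139, 0.99, -0.005]
wrist_force: [0.0, -0.8, -0.2]
finger_gap: 0.0855
```

```bash
python3 - <<'E'
from plan import plan
plan(.443,.3345,.129,-.285)
from cell import viewer
import cv2
for n in("side",'top'): cv2.imwrite(f"pics/{n}5.png",viewer.snapshot(n)[:,:,::-1])
from crop import crop
crop("pics/side5.png","pics/e7.png",195,290,310,420,5,1.4)
E
```

```text
t 9.07 pos [0.4387 0.3332 0.2274] th -0.2796 tilt 0.0130 gap 0.0855 F [ 0.  -0.8 -0.2]
tool shift total [-0.0043  0.0036  0.0983] turn az 0.0054
```

View pics/e7.png

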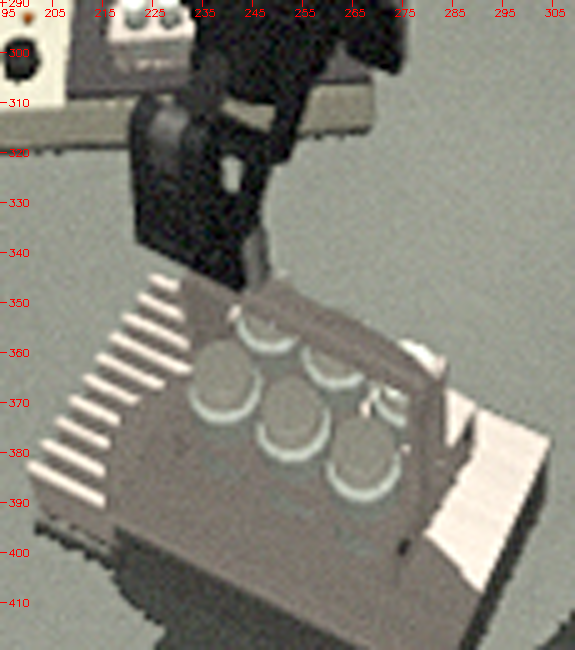

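Emit:
{"api": "move_arm", "payload": {
  "steps": [0, 0, 0, 0, 0, 0, 0, 0, 0, 0, 0, 0]
}}

```text
t: 9.43
ee_pos: [0.4421, 0.3351, 0.2345]
orientation: [0.001, 0.14, 0.99, 0.001]
wrist_force: [1.1, -0.4, 0.1]
finger_gap: 0.0852
```

```bash
python3 - <<'E'
from plan import plan,cur
plan(.443,.3345,.129,-.285)
from geo import *
s,p,th,M=cur(); print(np.round(M,4)); print(proj("side",p), proj("side",p-[0,0,.0]))
for z in(.153,.137):
  for k in(-.05,.05): print(proj("side",[.443+k*np.cos(.285),.3345-k*np.sin(.285),z]))
E
```

```text
t 9.43 pos [0.4421 0.3351 0.2345] th -0.2811 tilt 0.0031 gap 0.0852 F [ 1.1 -0.4  0.1]
tool shift total [-0.0009 -0.0006  0.1055] turn az 0.0039
[[-0.9607  0.2774  0.002 ]
 [ 0.2774  0.9607  0.0024]
 [-0.0013  0.0028 -1.    ]]
[255.2280453  324.72075692] [255.2280453  324.72075692]
[282.27679427 362.89116705]
[233.92092061 339.43689894]
[282.4313993  367.61840748]
[234.71222745 344.25201783]
```

Emit:
{"api": "move_arm", "payload": {
  "steps": [-0.001, 0, 0.04, 0, 0, 0, 0, 0, 0.035, 0, 0, 0, 0, 0, 0.02, 0, 0, 0, 0, 0, 0.011, 0, 0, 0, 0, 0, 0, 0, 0, 0]
}}

```text
t: 10.05
ee_pos: [0.4425, 0.3347, 0.1269]
orientation: [0.0, 0.14, 0.99, -0.0]
wrist_force: [-0.0, -0.3, 0.2]
finger_gap: 0.0855
```

Emit:
{"api": "move_arm", "payload": {
  "steps": [0, 0, 0, 0, 0, 0, 0, 0, 0, 0, 0, 0, 0, 0, 0, 0, 0, 0, 0, 0, 0, 0, 0, 0, 0, 0, 0, 0, 0, 0],
  "grip": 0
}}

```text
t: 10.68
ee_pos: [0.4424, 0.3351, 0.1269]
orientation: [0.0, 0.14, 0.99, 0.0]
wrist_force: [-1.0, 0.6, 0.2]
finger_gap: 0.0088
```

Emit:
{"api": "move_arm", "payload": {
  "steps": [0, 0, 0, 0, 0, 0, 0, 0, -0.01, 0, 0, 0, 0, 0, -0.02, 0, 0, 0, 0, 0, 0, 0, 0, 0]
}}

```text
t: 11.18
ee_pos: [0.4429, 0.3354, 0.1582]
orientation: [0.001, 0.14, 0.99, 0.001]
wrist_force: [0.3, 0.5, -2.8]
finger_gap: 0.0093
```

```bash
python3 - <<'E'
from plan import plan
plan(.4195,-.3425,.285,.153)
from cell import viewer
import cv2
for n in("side",'top'): cv2.imwrite(f"pics/{n}6.png",viewer.snapshot(n)[:,:,::-1])
from crop import crop
crop("pics/side6.png","pics/e8.png",195,290,310,420,5,1.4)
E
```

```text
t 11.18 pos [0.4429 0.3354 0.1582] th -0.2802 tilt 0.0031 gap 0.0093 F [ 0.3  0.5 -2.8]
tool shift total [-0.1651 -0.6576 -0.1285] turn az -0.4332
```

View pics/e8.png

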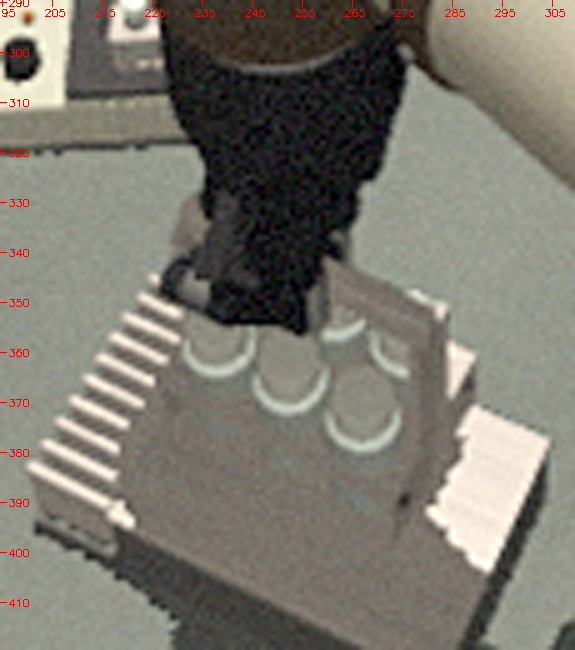

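The rack lifted clear of the chiller; the caps have moved up about 5 px and it looks level. Raising and carrying it to the shaker.

Emit:
{"api": "move_arm", "payload": {
  "steps": [0, 0, -0.03, 0, 0, 0, 0, 0, -0.045, 0, 0, 0, 0, 0, -0.04, 0, 0, 0, 0, 0, -0.013, 0, 0, 0, -0.0118, -0.047, 0, 0, 0, 0]
}}

```text
t: 11.9
ee_pos: [0.4406, 0.2878, 0.2835]
orientation: [-0.0, 0.138, 0.99, -0.0]
wrist_force: [0.6, -1.6, -2.1]
finger_gap: 0.0087
```

Emit:
{"api": "move_arm", "payload": {
  "steps": [-0.0118, -0.047, 0, 0, 0, 0, -0.0118, -0.047, 0, 0, 0, 0, -0.0118, -0.047, 0, 0, 0, 0, -0.0118, -0.047, 0, 0, 0, 0, -0.0118, -0.047, 0, 0, 0, 0]
}}

```text
t: 12.52
ee_pos: [0.4309, 0.0426, 0.2827]
orientation: [-0.002, 0.14, 0.99, -0.001]
wrist_force: [0.1, 0.4, -3.0]
finger_gap: 0.0092
```

Emit:
{"api": "move_arm", "payload": {
  "steps": [-0.0118, -0.047, 0, 0, 0, 0, -0.0118, -0.047, 0, 0, 0, 0, -0.0118, -0.047, 0, 0, 0, 0, -0.0118, -0.047, 0, 0, 0, 0, -0.0118, -0.047, 0, 0, 0, 0]
}}

```text
t: 13.15
ee_pos: [0.4228, -0.1991, 0.2827]
orientation: [-0.002, 0.14, 0.99, 0.0]
wrist_force: [0.5, 0.5, -3.4]
finger_gap: 0.0092
```

Emit:
{"api": "move_arm", "payload": {
  "steps": [-0.0118, -0.047, 0, 0, 0, 0, -0.0118, -0.047, 0, 0, 0, 0, -0.0118, -0.047, 0, 0, 0, -0.144, 0, 0, 0, 0, 0, -0.144, 0, 0, 0, 0, 0, -0.145]
}}

```text
t: 13.78
ee_pos: [0.4179, -0.3433, 0.2817]
orientation: [-0.002, -0.078, 0.997, 0.002]
wrist_force: [-0.6, 0.1, -2.5]
finger_gap: 0.0088
```

Emit:
{"api": "move_arm", "payload": {
  "steps": [0, 0, 0, 0, 0, 0, 0, 0, 0, 0, 0, 0, 0, 0, 0, 0, 0, 0]
}}

```text
t: 14.15
ee_pos: [0.4191, -0.3429, 0.2844]
orientation: [-0.0, -0.076, 0.997, 0.0]
wrist_force: [0.7, -0.1, -3.7]
finger_gap: 0.0088
```

```bash
python3 - <<'E'
from plan import plan
plan(.4195,-.3425,.137,.153)
from cell import viewer
import cv2
for n in("side",'top'): cv2.imwrite(f"pics/{n}7.png",viewer.snapshot(n)[:,:,::-1])
from crop import crop
crop("pics/side7.png","pics/e9.png",260,70,370,210,5,1.4)
E
```

```text
t 14.15 pos [ 0.4191 -0.3429  0.2844] th 0.1520 tilt 0.0007 gap 0.0088 F [ 0.7 -0.1 -3.7]
tool shift total [-0.0006  0.0003  0.1474] turn az -0.0010
```

View pics/e9.png

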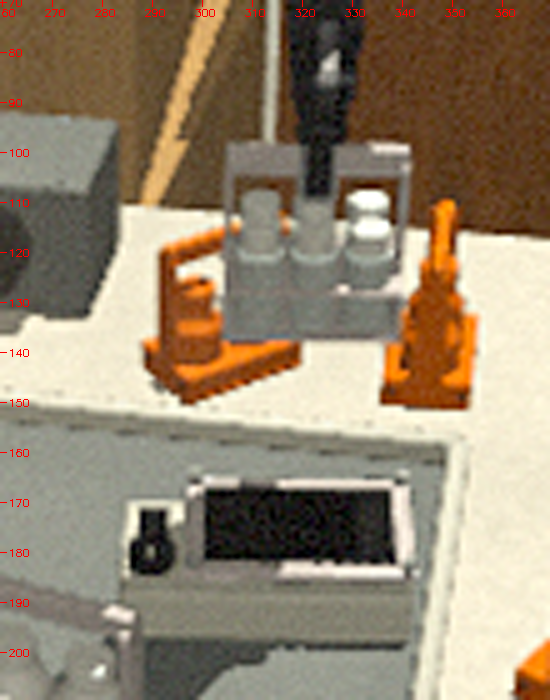

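View pics/top7.png

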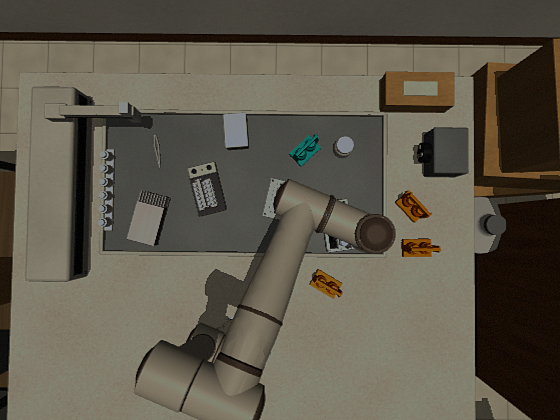

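The rack hangs level and centred, with its bar at columns 304–341 and the finger at 322. Lowering onto the mat.

Emit:
{"api": "move_arm", "payload": {
  "steps": [-0.0005, 0, 0.04, 0, 0, 0, 0, 0, 0.045, 0, 0, 0, 0, 0, 0.03, 0, 0, 0, 0, 0, 0.018, 0, 0, 0, 0, 0, 0.006, 0, 0, 0]
}}

```text
t: 14.88
ee_pos: [0.4191, -0.3428, 0.1447]
orientation: [-0.001, -0.076, 0.997, 0.001]
wrist_force: [-0.4, -0.1, -4.0]
finger_gap: 0.0089
```

Emit:
{"api": "move_arm", "payload": {
  "steps": [0, 0, 0.004, 0, 0, 0, 0, 0, 0.003, 0, 0, 0, 0, 0, 0, 0, 0, 0]
}}

```text
t: 15.25
ee_pos: [0.4198, -0.3432, 0.1392]
orientation: [0.0, -0.076, 0.997, -0.0]
wrist_force: [-0.4, 0.2, -2.2]
finger_gap: 0.009
```

Emit:
{"api": "move_arm", "payload": {
  "steps": [0, 0, 0.0015, 0, 0, 0, 0, 0, 0, 0, 0, 0]
}}

```text
t: 15.5
ee_pos: [0.4196, -0.3431, 0.1374]
orientation: [0.0, -0.076, 0.997, -0.0]
wrist_force: [0.4, 0.0, -2.2]
finger_gap: 0.0088
```

Emit:
{"api": "move_arm", "payload": {
  "steps": [0, 0, 0.0015, 0, 0, 0, 0, 0, 0, 0, 0, 0]
}}

```text
t: 15.75
ee_pos: [0.4198, -0.3433, 0.1369]
orientation: [0.0, -0.077, 0.997, -0.0]
wrist_force: [-1.7, 2.0, 3.5]
finger_gap: 0.0091
```

Contact is made; releasing.

Emit:
{"api": "move_arm", "payload": {
  "steps": [0, 0, 0, 0, 0, 0, 0, 0, 0, 0, 0, 0, 0, 0, 0, 0, 0, 0, 0, 0, 0, 0, 0, 0, 0, 0, 0, 0, 0, 0],
  "grip": 1
}}

```text
t: 16.38
ee_pos: [0.4196, -0.3432, 0.1358]
orientation: [-0.0, -0.076, 0.997, -0.0]
wrist_force: [0.8, 0.1, 0.2]
finger_gap: 0.0852
```

Emit:
{"api": "move_arm", "payload": {
  "steps": [0, 0, -0.02, 0, 0, 0, 0, 0, -0.05, 0, 0, 0, 0, 0, -0.06, 0, 0, 0, 0, 0, -0.02, 0, 0, 0, 0, 0, 0, 0, 0, 0]
}}

```text
t: 17.0
ee_pos: [0.4202, -0.3434, 0.2876]
orientation: [0.002, -0.076, 0.997, -0.001]
wrist_force: [0.4, 0.1, -0.5]
finger_gap: 0.0855
```

```bash
python3 - <<'E'
from plan import plan
plan(.543,.1295,.205,.265)
from cell import viewer
import cv2
for n in("side",'top'): cv2.imwrite(f"pics/{n}8.png",viewer.snapshot(n)[:,:,::-1])
from crop import crop
crop("pics/side8.png","pics/f1.png",270,110,370,210,5.5,1.4)
crop("pics/side8.png","pics/f2.png",185,340,305,420,6,1.2)
E
```

```text
t 17.00 pos [ 0.4202 -0.3434  0.2876] th 0.1528 tilt 0.0043 gap 0.0855 F [ 0.4  0.1 -0.5]
tool shift total [-0.193   0.4489  0.0823] turn az -0.1122
```

View pics/f1.png

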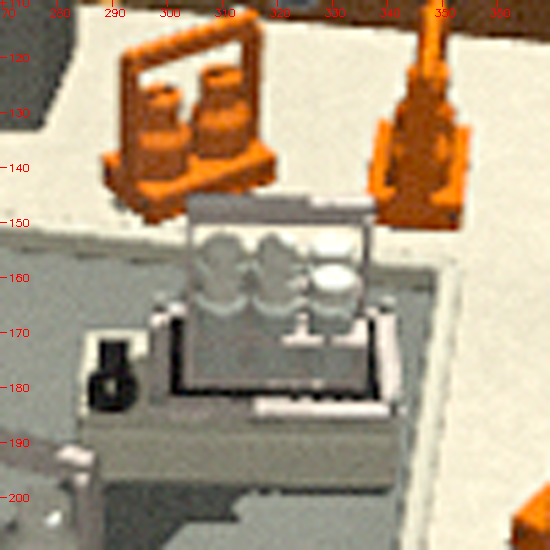

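View pics/f2.png

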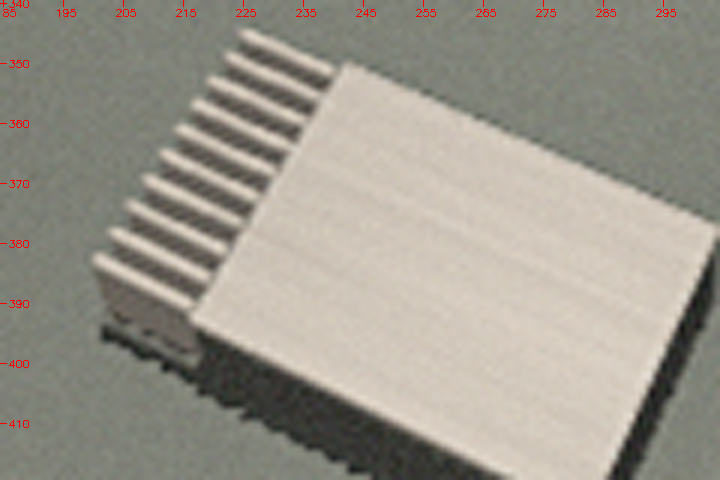

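The large rack sits level on the mat; its base spans columns 303–338 and the mat 300–340. The empty chiller plate has corners at side (242,350), (216.5,392.5) and (304.5,378).

```bash
python3 - <<'E'
from geo import *
a,b,c=[onz("side",*px(185,340,6,*p),.05) for p in((345,62),(192,318),(718,232))]
print((b+c)/2,a,b,c,np.linalg.norm(a-b),np.linalg.norm(a-c), np.arctan2(*(a-c)[::-1]))
E
```

```text
[0.43952051 0.34558176] [0.4955151  0.27991555] [0.51884182 0.37586121] [0.3601992 0.3153023] 0.0987405978423168 0.13986642343165528 -0.2557839503805126
```

Emit:
{"api": "move_arm", "payload": {
  "steps": [-0.0215, 0.0499, 0, 0, 0, 0, -0.0215, 0.0499, 0, 0, 0, 0, -0.0215, 0.0499, 0, 0, 0, 0, -0.0215, 0.0499, 0, 0, 0, 0, -0.0215, 0.0499, 0, 0, 0, 0]
}}

```text
t: 17.73
ee_pos: [0.4872, -0.0785, 0.2838]
orientation: [-0.002, -0.076, 0.997, -0.0]
wrist_force: [0.9, -0.3, -0.0]
finger_gap: 0.0852
```

Emit:
{"api": "move_arm", "payload": {
  "steps": [-0.0215, 0.0499, 0, 0, 0, 0, -0.0215, 0.0499, 0, 0, 0, 0, -0.0215, 0.0499, 0, 0, 0, 0, -0.0215, 0.0499, 0.03, 0, 0, -0.112, 0, 0, 0.05, 0, 0, 0]
}}

```text
t: 18.35
ee_pos: [0.5433, 0.1336, 0.2037]
orientation: [0.0, -0.134, 0.991, 0.0]
wrist_force: [1.1, 0.5, -1.6]
finger_gap: 0.0852
```

Emit:
{"api": "move_arm", "payload": {
  "steps": [0, 0, 0, 0, 0, 0, 0, 0, 0, 0, 0, 0, 0, 0, 0, 0, 0, 0]
}}

```text
t: 18.73
ee_pos: [0.5436, 0.13, 0.208]
orientation: [0.002, -0.132, 0.991, 0.0]
wrist_force: [0.5, 0.7, -0.6]
finger_gap: 0.0855
```

```bash
python3 - <<'E'
from plan import plan
plan(.543,.1295,.099,.265)
from cell import viewer
import cv2
for n in("side",'top'): cv2.imwrite(f"pics/{n}9.png",viewer.snapshot(n)[:,:,::-1])
from crop import crop
crop("pics/side9.png","pics/f3.png",185,210,285,320,5,1.4)
from geo import *
for k in(-.05,.05): print(proj("side",[.543+k*np.cos(.265),.1295+k*np.sin(.265),.123]))
E
```

```text
t 18.73 pos [0.5436 0.13   0.208 ] th 0.2640 tilt 0.0040 gap 0.0855 F [ 0.5  0.7 -0.6]
tool shift total [ 0.0011 -0.0004  0.109 ] turn az -0.0010
[259.58206351 267.19501502]
[214.68204009 269.80794194]
```

View pics/f3.png

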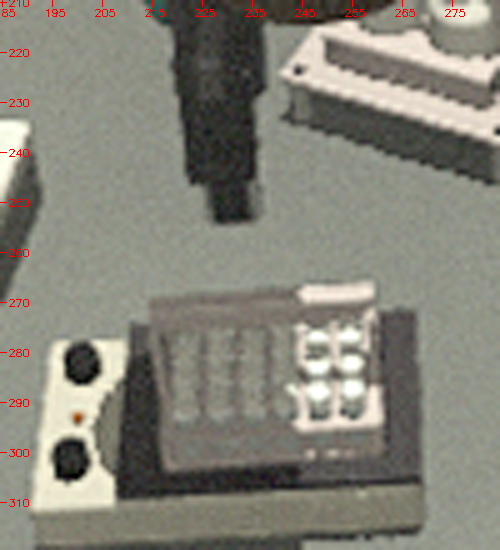

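Tip at side (231,253), above the bar (215–260, row 268), which agrees with the projection of my estimate. Descending.

Emit:
{"api": "move_arm", "payload": {
  "steps": [0.001, 0, 0.04, 0, 0, 0, 0, 0, 0.035, 0, 0, 0, 0, 0, 0.022, 0, 0, 0, 0, 0, 0.012, 0, 0, 0, 0, 0, 0, 0, 0, 0]
}}

```text
t: 19.45
ee_pos: [0.5417, 0.1298, 0.0969]
orientation: [-0.0, -0.132, 0.991, -0.0]
wrist_force: [1.4, 0.9, 0.8]
finger_gap: 0.0855
```

Emit:
{"api": "move_arm", "payload": {
  "steps": [0, 0, 0, 0, 0, 0, 0, 0, 0, 0, 0, 0, 0, 0, 0, 0, 0, 0, 0, 0, 0, 0, 0, 0, 0, 0, 0, 0, 0, 0],
  "grip": 0
}}

```text
t: 20.08
ee_pos: [0.5415, 0.1301, 0.0969]
orientation: [0.0, -0.132, 0.991, 0.0]
wrist_force: [-0.7, 1.5, 0.7]
finger_gap: 0.0091
```

Emit:
{"api": "move_arm", "payload": {
  "steps": [0, 0, 0, 0, 0, 0, 0, 0, -0.01, 0, 0, 0, 0, 0, -0.03, 0, 0, 0, 0, 0, -0.04, 0, 0, 0, 0, 0, -0.04, 0, 0, 0]
}}

```text
t: 20.7
ee_pos: [0.541, 0.1296, 0.2179]
orientation: [-0.001, -0.132, 0.991, -0.0]
wrist_force: [0.9, 0.1, -2.2]
finger_gap: 0.0091
```

Emit:
{"api": "move_arm", "payload": {
  "steps": [0, 0, -0.01, 0, 0, 0, 0, 0, 0, 0, 0, 0, 0, 0, 0, 0, 0, 0]
}}

```text
t: 21.08
ee_pos: [0.5404, 0.1295, 0.2247]
orientation: [-0.002, -0.132, 0.991, -0.0]
wrist_force: [0.6, -0.3, -3.0]
finger_gap: 0.0087
```

```bash
python3 - <<'E'
from plan import plan
plan(.438,.3445,.23,-.245)
from cell import viewer
import cv2
for n in("side",'top'): cv2.imwrite(f"pics/{n}10.png",viewer.snapshot(n)[:,:,::-1])
from crop import crop
crop("pics/side10.png","pics/f4.png",185,180,295,320,5,1.4)
crop("pics/top10.png","pics/f5.png",120,160,240,260,5,1.4)
E
```

```text
t 21.07 pos [0.5404 0.1295 0.2247] th 0.2643 tilt 0.0042 gap 0.0087 F [ 0.6 -0.3 -3. ]
tool shift total [ 0.0427  0.2343 -0.0052] turn az 0.5093
```

View pics/f4.png

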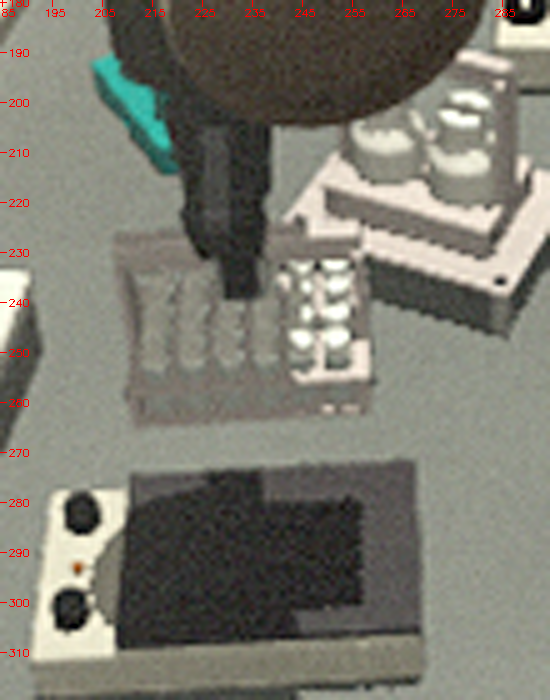

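View pics/f5.png

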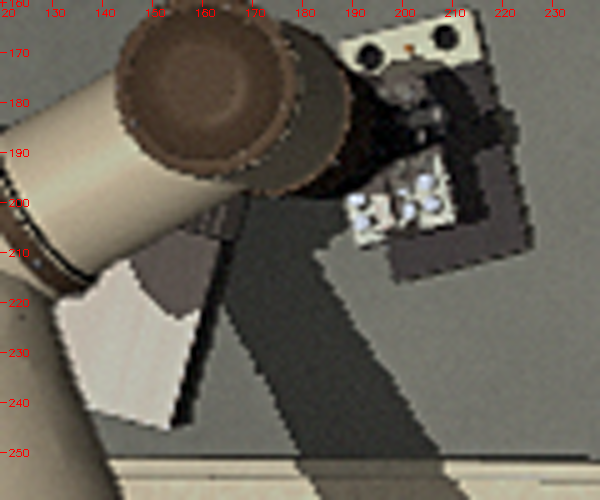

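The small rack hangs level with its bar at (208–258, row 227) and the finger at 233. Carrying it to the chiller.

Emit:
{"api": "move_arm", "payload": {
  "steps": [0.0085, 0.0469, 0, 0, 0, 0, 0.0085, 0.0469, 0, 0, 0, 0, 0.0085, 0.0469, 0, 0, 0, 0, 0.0085, 0.0469, 0, 0, 0, 0, 0.0085, 0.0469, 0, 0, 0, 0]
}}

```text
t: 21.8
ee_pos: [0.4381, 0.3462, 0.2257]
orientation: [-0.001, -0.132, 0.991, -0.001]
wrist_force: [0.9, 0.8, -2.0]
finger_gap: 0.0092
```

Emit:
{"api": "move_arm", "payload": {
  "steps": [0, 0, 0, 0, 0, 0.127, 0, 0, 0, 0, 0, 0.127, 0, 0, 0, 0, 0, 0.127, 0, 0, 0, 0, 0, 0.128, 0, 0, 0, 0, 0, 0]
}}

```text
t: 22.42
ee_pos: [0.4389, 0.3449, 0.2257]
orientation: [-0.001, 0.121, 0.993, -0.001]
wrist_force: [0.4, -0.1, -1.6]
finger_gap: 0.0091
```

Emit:
{"api": "move_arm", "payload": {
  "steps": [0, 0, 0, 0, 0, 0, 0, 0, 0, 0, 0, 0]
}}

```text
t: 22.68
ee_pos: [0.4391, 0.3451, 0.2266]
orientation: [-0.0, 0.121, 0.993, -0.0]
wrist_force: [-0.2, -0.6, -2.5]
finger_gap: 0.0091
```

```bash
python3 - <<'E'
from plan import plan
plan(.438,.3445,.102,-.245)
from cell import viewer
import cv2
for n in("side",'top'): cv2.imwrite(f"pics/{n}11.png",viewer.snapshot(n)[:,:,::-1])
from crop import crop
crop("pics/side11.png","pics/f6.png",185,280,315,420,4.2,1.4)
from geo import *
im=cv2.imread("pics/top11.png");crop("pics/top11.png","pics/f7.png",180,155,235,225,8,1.6)
E
```

```text
t 22.68 pos [0.4391 0.3451 0.2266] th -0.2433 tilt 0.0005 gap 0.0091 F [-0.2 -0.6 -2.5]
tool shift total [ 0.0009 -0.0008  0.1246] turn az 0.0017
```

View pics/f6.png

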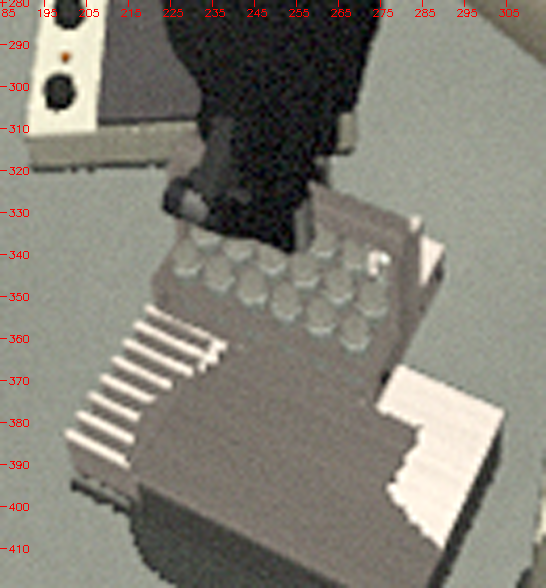

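View pics/f7.png

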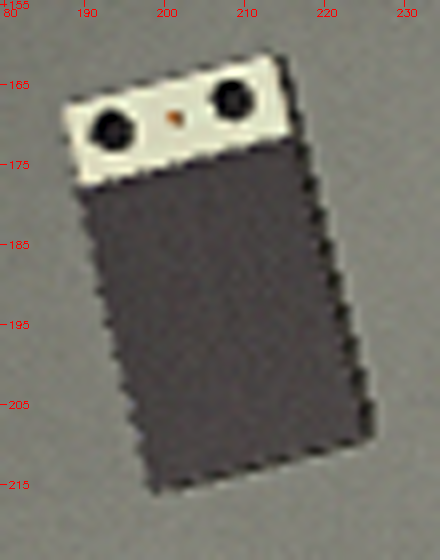

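The rack is above the chiller and level. The empty warmer plate is visible in the top view, with corners near (189,178), (216,171), (226,209) and (199,216). Lowering.

Emit:
{"api": "move_arm", "payload": {
  "steps": [0.0009, -0.0008, 0.035, 0, 0, 0, 0, 0, 0.04, 0, 0, 0, 0, 0, 0.025, 0, 0, 0, 0, 0, 0.013, 0, 0, 0, 0, 0, 0.006, 0, 0, 0]
}}

```text
t: 23.4
ee_pos: [0.4383, 0.3448, 0.1077]
orientation: [0.0, 0.122, 0.993, -0.0]
wrist_force: [0.1, 0.4, -2.1]
finger_gap: 0.009
```

Emit:
{"api": "move_arm", "payload": {
  "steps": [0, 0, 0.003, 0, 0, 0, 0, 0, 0.0015, 0, 0, 0, 0, 0, 0, 0, 0, 0]
}}

```text
t: 23.78
ee_pos: [0.4383, 0.3448, 0.1039]
orientation: [0.0, 0.122, 0.993, 0.0]
wrist_force: [-0.2, 0.3, -3.0]
finger_gap: 0.009
```

Emit:
{"api": "move_arm", "payload": {
  "steps": [0, 0, 0.0015, 0, 0, 0, 0, 0, 0, 0, 0, 0]
}}

```text
t: 24.02
ee_pos: [0.4381, 0.3446, 0.1019]
orientation: [0.0, 0.122, 0.993, 0.0]
wrist_force: [0.0, 0.5, -2.6]
finger_gap: 0.0087
```

Emit:
{"api": "move_arm", "payload": {
  "steps": [0, 0, 0.001, 0, 0, 0, 0, 0, 0, 0, 0, 0]
}}

```text
t: 24.28
ee_pos: [0.4383, 0.345, 0.1017]
orientation: [0.0, 0.122, 0.993, 0.0]
wrist_force: [-2.4, 1.0, 3.3]
finger_gap: 0.0096
```

Emit:
{"api": "move_arm", "payload": {
  "steps": [0, 0, 0.001, 0, 0, 0, 0, 0, 0, 0, 0, 0]
}}

```text
t: 24.52
ee_pos: [0.4383, 0.3452, 0.1016]
orientation: [0.001, 0.121, 0.993, 0.001]
wrist_force: [-4.6, 0.8, 8.6]
finger_gap: 0.0091
```

Emit:
{"api": "move_arm", "payload": {
  "steps": [0, 0, -0.001, 0, 0, 0, 0, 0, 0, 0, 0, 0]
}}

```text
t: 24.78
ee_pos: [0.4383, 0.3451, 0.1017]
orientation: [0.0, 0.122, 0.993, 0.001]
wrist_force: [-3.0, 0.9, 6.0]
finger_gap: 0.0091
```

Emit:
{"api": "move_arm", "payload": {
  "steps": [0, 0, 0, 0, 0, 0, 0, 0, 0, 0, 0, 0, 0, 0, 0, 0, 0, 0, 0, 0, 0, 0, 0, 0, 0, 0, 0, 0, 0, 0],
  "grip": 1
}}

```text
t: 25.4
ee_pos: [0.4381, 0.3446, 0.1007]
orientation: [-0.0, 0.122, 0.993, -0.0]
wrist_force: [-0.0, -0.2, 0.3]
finger_gap: 0.0853
```

Emit:
{"api": "move_arm", "payload": {
  "steps": [0, 0, -0.02, 0, 0, 0, 0, 0, -0.05, 0, 0, 0, 0, 0, -0.06, 0, 0, 0, 0, 0, -0.05, 0, 0, 0, 0, 0, 0, 0, 0, 0]
}}

```text
t: 26.02
ee_pos: [0.4396, 0.3461, 0.2861]
orientation: [0.003, 0.122, 0.993, 0.004]
wrist_force: [0.1, 0.3, -1.1]
finger_gap: 0.0851
```

```bash
python3 - <<'E'
from plan import plan
plan(.5295,-.1355,.2,-.222)
from geo import *
P=np.array([onz("top",*px(180,155,8,*p),.045) for p in((78,187),(290,137),(370,437),(155,492))])
d=P[0]+P[1]-P[2]-P[3];w=P[0]+P[3]-P[1]-P[2];print(P.mean(0),np.arctan2(d[1],d[0]),np.arctan2(w[1],w[0])-np.pi/2,np.linalg.norm(d)/2,np.linalg.norm(w)/2)
from cell import viewer
import cv2
for n in("side",'top'): cv2.imwrite(f"pics/{n}12.png",viewer.snapshot(n)[:,:,::-1])
from crop import crop
crop("pics/side12.png","pics/f8.png",185,250,315,420,3.5,1.4)
E
```

```text
t 26.02 pos [0.4396 0.3461 0.2861] th -0.2438 tilt 0.0108 gap 0.0851 F [ 0.1  0.3 -1.1]
tool shift total [-0.203  -0.4465  0.0828] turn az -0.0218
[0.54523554 0.12441176] 0.27183330765190633 0.25366463043548193 0.14053671819408375 0.09838023384694176
```

View pics/f8.png

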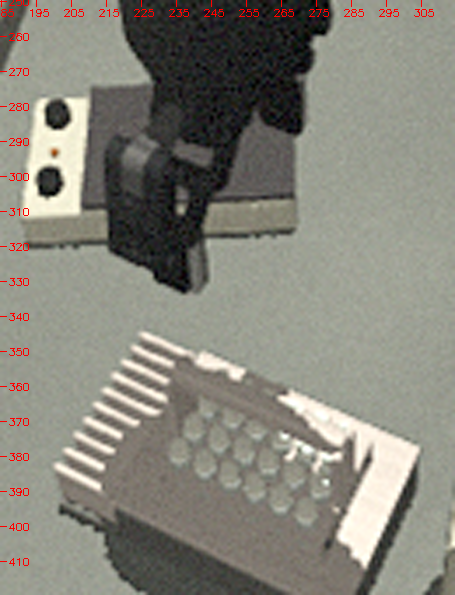

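View pics/top12.png

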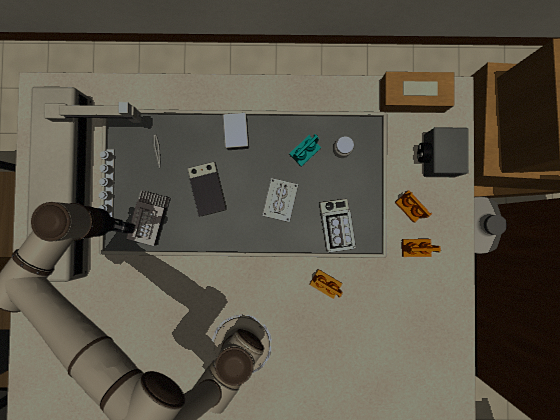

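The small rack is level on the chiller; the top view shows the large rack on the shaker (337,232) and the bottles on the stand (280,200). Fetching the bottles.

Emit:
{"api": "move_arm", "payload": {
  "steps": [-0.0226, -0.0496, 0, 0, 0, 0, -0.0226, -0.0496, 0, 0, 0, 0, -0.0226, -0.0496, 0, 0, 0, 0, -0.0226, -0.0496, 0, 0, 0, 0, -0.0226, -0.0496, 0, 0, 0, 0]
}}

```text
t: 26.75
ee_pos: [0.487, 0.0747, 0.279]
orientation: [-0.002, 0.122, 0.993, -0.001]
wrist_force: [0.1, -0.1, 0.2]
finger_gap: 0.0855
```

Emit:
{"api": "move_arm", "payload": {
  "steps": [-0.0226, -0.0496, 0, 0, 0, 0, -0.0226, -0.0496, 0, 0, 0, 0, -0.0226, -0.0496, 0, 0, 0, 0, -0.0226, -0.0496, 0.03, 0, 0, -0.022, 0, 0, 0.05, 0, 0, 0]
}}

```text
t: 27.38
ee_pos: [0.5279, -0.141, 0.1991]
orientation: [0.0, 0.113, 0.994, -0.0]
wrist_force: [0.6, 0.5, -0.8]
finger_gap: 0.0851
```

Emit:
{"api": "move_arm", "payload": {
  "steps": [0, 0, 0, 0, 0, 0, 0, 0, 0, 0, 0, 0, 0, 0, 0, 0, 0, 0]
}}

```text
t: 27.75
ee_pos: [0.5288, -0.1372, 0.2029]
orientation: [0.002, 0.11, 0.994, 0.0]
wrist_force: [0.2, -0.2, 0.5]
finger_gap: 0.0855
```

```bash
python3 - <<'E'
from plan import plan
plan(.5295,-.1355,.1245,-.222)
from cell import viewer
import cv2
for n in("side",): cv2.imwrite(f"pics/{n}13.png",viewer.snapshot(n)[:,:,::-1])
from crop import crop
crop("pics/side13.png","pics/f9.png",220,120,320,260,4.2,1.4)
E
```

```text
t 27.75 pos [ 0.5288 -0.1372  0.2029] th -0.2206 tilt 0.0039 gap 0.0855 F [ 0.2 -0.2  0.5]
tool shift total [-0.      0.0017  0.0784] turn az 0.0014
```

View pics/f9.png

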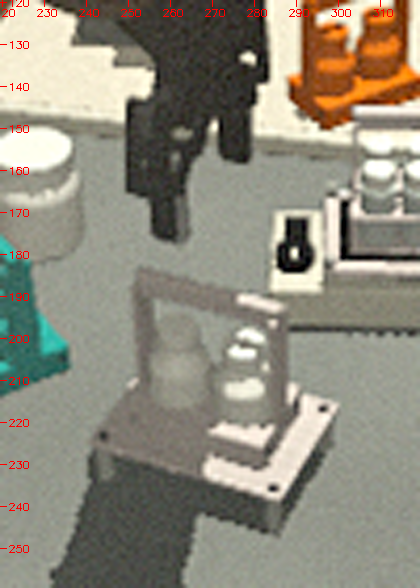

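The open fingers (261,175) and (276,158) straddle the bar (253–287, row 188). Descending and gripping.

Emit:
{"api": "move_arm", "payload": {
  "steps": [0, 0.0015, 0.03, 0, 0, 0, 0, 0, 0.025, 0, 0, 0, 0, 0, 0.015, 0, 0, 0, 0, 0, 0.008, 0, 0, 0, 0, 0, 0, 0, 0, 0]
}}

```text
t: 28.42
ee_pos: [0.5281, -0.1362, 0.123]
orientation: [0.0, 0.111, 0.994, -0.0]
wrist_force: [0.1, 0.3, 0.1]
finger_gap: 0.0854
```

Emit:
{"api": "move_arm", "payload": {
  "steps": [0, 0, 0, 0, 0, 0, 0, 0, 0, 0, 0, 0, 0, 0, 0, 0, 0, 0, 0, 0, 0, 0, 0, 0, 0, 0, 0, 0, 0, 0],
  "grip": 0
}}

```text
t: 29.05
ee_pos: [0.5281, -0.1362, 0.1229]
orientation: [0.0, 0.111, 0.994, 0.0]
wrist_force: [0.9, 0.2, -0.4]
finger_gap: 0.0092
```

Emit:
{"api": "move_arm", "payload": {
  "steps": [0, 0, 0, 0, 0, 0, 0, 0, -0.01, 0, 0, 0, 0, 0, -0.03, 0, 0, 0, 0, 0, -0.04, 0, 0, 0, 0, 0, -0.02, 0, 0, 0]
}}

```text
t: 29.68
ee_pos: [0.528, -0.1364, 0.2249]
orientation: [0.001, 0.111, 0.994, 0.0]
wrist_force: [0.8, -0.1, -4.8]
finger_gap: 0.0088
```

Emit:
{"api": "move_arm", "payload": {
  "steps": [0, 0, 0, 0, 0, 0, 0, 0, 0, 0, 0, 0]
}}

```text
t: 29.92
ee_pos: [0.5265, -0.1361, 0.2212]
orientation: [-0.002, 0.111, 0.994, 0.0]
wrist_force: [-0.4, 0.3, -4.6]
finger_gap: 0.0092
```

```bash
python3 - <<'E'
from plan import plan
plan(.5458,.1247,.225,.258)
from cell import viewer
import cv2
for n in("side",): cv2.imwrite(f"pics/{n}14.png",viewer.snapshot(n)[:,:,::-1])
from crop import crop
crop("pics/side14.png","pics/g1.png",220,120,320,260,4.2,1.4)
E
```

```text
t 29.93 pos [ 0.5265 -0.1361  0.2212] th -0.2228 tilt 0.0036 gap 0.0092 F [-0.4  0.3 -4.6]
tool shift total [ 0.0388  0.2586 -0.0037] turn az -0.4808
```

View pics/g1.png

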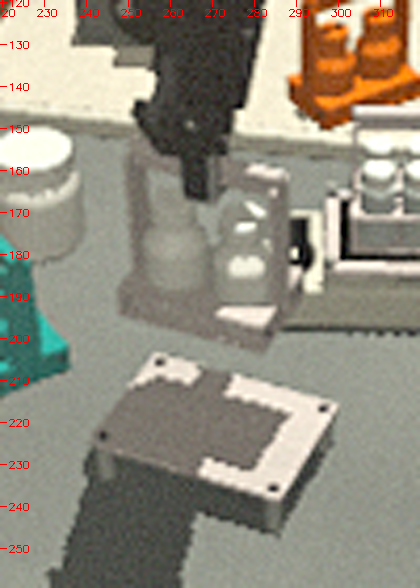

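The carrier is lifted level off the stand. Carrying it to the warming plate.

Emit:
{"api": "move_arm", "payload": {
  "steps": [0.0065, 0.0431, 0, 0, 0, 0, 0.0065, 0.0431, 0, 0, 0, 0, 0.0065, 0.0431, 0, 0, 0, 0, 0.0065, 0.0431, 0, 0, 0, 0, 0.0065, 0.0431, 0, 0, 0, 0]
}}

```text
t: 30.6
ee_pos: [0.5428, 0.0822, 0.2212]
orientation: [-0.001, 0.111, 0.994, -0.001]
wrist_force: [0.9, 0.1, -5.1]
finger_gap: 0.009
```

Emit:
{"api": "move_arm", "payload": {
  "steps": [0.0065, 0.0431, 0, 0, 0, 0, 0, 0, 0, 0, 0, -0.12, 0, 0, 0, 0, 0, -0.12, 0, 0, 0, 0, 0, -0.12, 0, 0, 0, 0, 0, -0.121]
}}

```text
t: 31.22
ee_pos: [0.546, 0.1243, 0.2209]
orientation: [-0.002, -0.131, 0.991, -0.001]
wrist_force: [-0.6, -0.1, -4.0]
finger_gap: 0.009
```

Emit:
{"api": "move_arm", "payload": {
  "steps": [0, 0, 0, 0, 0, 0, 0, 0, 0, 0, 0, 0, 0, 0, 0, 0, 0, 0]
}}

```text
t: 31.6
ee_pos: [0.5467, 0.1245, 0.2225]
orientation: [-0.0, -0.129, 0.992, -0.0]
wrist_force: [0.2, 0.0, -4.0]
finger_gap: 0.0089
```

```bash
python3 - <<'E'
from plan import plan
plan(.5458,.1247,.133,.258)
from cell import viewer
import cv2
for n in("side",): cv2.imwrite(f"pics/{n}15.png",viewer.snapshot(n)[:,:,::-1])
from crop import crop
crop("pics/side15.png","pics/g2.png",180,180,290,325,4.1,1.4)
E
```

```text
t 31.60 pos [0.5467 0.1245 0.2225] th 0.2578 tilt 0.0007 gap 0.0089 F [ 0.2  0.  -4. ]
tool shift total [0.0007 0.0005 0.0895] turn az -0.0002
```

View pics/g2.png

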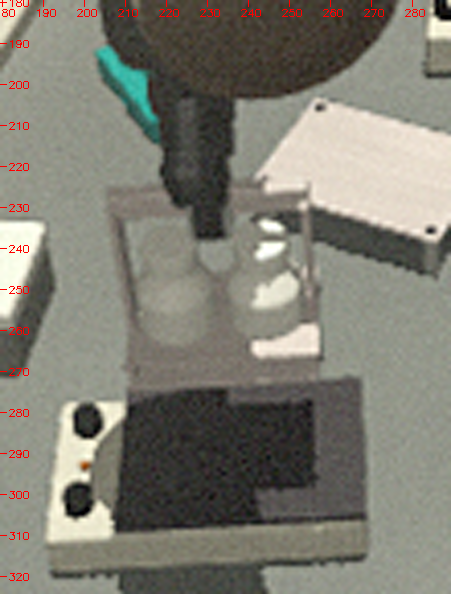

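The bar spans columns 206–255 with the finger at 230, so it is centred. Lowering.

Emit:
{"api": "move_arm", "payload": {
  "steps": [0.0007, 0.0005, 0.03, 0, 0, 0, 0, 0, 0.025, 0, 0, 0, 0, 0, 0.018, 0, 0, 0, 0, 0, 0.008, 0, 0, 0, 0, 0, 0.004, 0, 0, 0]
}}

```text
t: 32.28
ee_pos: [0.5463, 0.1249, 0.1379]
orientation: [0.0, -0.129, 0.992, -0.0]
wrist_force: [0.1, 0.3, -3.8]
finger_gap: 0.009
```

Emit:
{"api": "move_arm", "payload": {
  "steps": [0, 0, 0.002, 0, 0, 0, 0, 0, 0.0015, 0, 0, 0, 0, 0, 0, 0, 0, 0]
}}

```text
t: 32.65
ee_pos: [0.5461, 0.1249, 0.1346]
orientation: [0.0, -0.129, 0.992, 0.0]
wrist_force: [0.3, -0.0, -4.8]
finger_gap: 0.0091
```

Emit:
{"api": "move_arm", "payload": {
  "steps": [0, 0, 0.0015, 0, 0, 0, 0, 0, 0, 0, 0, 0]
}}

```text
t: 32.9
ee_pos: [0.5462, 0.1249, 0.133]
orientation: [0.0, -0.129, 0.992, 0.0]
wrist_force: [-0.7, 0.2, -3.2]
finger_gap: 0.0089
```

Emit:
{"api": "move_arm", "payload": {
  "steps": [0, 0, 0.0013, 0, 0, 0, 0, 0, 0, 0, 0, 0]
}}

```text
t: 33.15
ee_pos: [0.5462, 0.1251, 0.1329]
orientation: [0.001, -0.129, 0.992, 0.0]
wrist_force: [-4.1, 0.7, 6.0]
finger_gap: 0.0092
```

Emit:
{"api": "move_arm", "payload": {
  "steps": [0, 0, 0, 0, 0, 0, 0, 0, 0, 0, 0, 0, 0, 0, 0, 0, 0, 0, 0, 0, 0, 0, 0, 0, 0, 0, 0, 0, 0, 0],
  "grip": 1
}}

```text
t: 33.78
ee_pos: [0.546, 0.1248, 0.1314]
orientation: [-0.0, -0.129, 0.992, -0.0]
wrist_force: [0.3, 0.1, 0.1]
finger_gap: 0.0855
```

Emit:
{"api": "move_arm", "payload": {
  "steps": [0, 0, -0.02, 0, 0, 0, 0, 0, -0.05, 0, 0, 0, 0, 0, -0.06, 0, 0, 0, 0, 0, -0.06, 0, 0, 0, 0, 0, 0, 0, 0, 0]
}}

```text
t: 34.4
ee_pos: [0.5482, 0.1255, 0.3278]
orientation: [0.006, -0.129, 0.992, 0.002]
wrist_force: [0.1, 0.3, -0.6]
finger_gap: 0.0855
```

Emit:
{"api": "move_arm", "payload": {
  "steps": [0.06, 0, 0, 0, 0, 0, 0.06, 0, 0, 0, 0, 0, 0.06, 0, 0, 0, 0, 0, 0, 0, 0, 0, 0, 0, 0, 0, 0, 0, 0, 0]
}}

```text
t: 35.02
ee_pos: [0.372, 0.0789, 0.3215]
orientation: [0.0, -0.129, 0.992, 0.0]
wrist_force: [0.5, -0.9, 0.4]
finger_gap: 0.0851
```

```bash
python3 - <<'E'
from cell import viewer
import cv2
for n in("side","top"): cv2.imwrite(f"pics/{n}16.png",viewer.snapshot(n)[:,:,::-1])
E
```

```text
(no output)
```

View pics/side16.png

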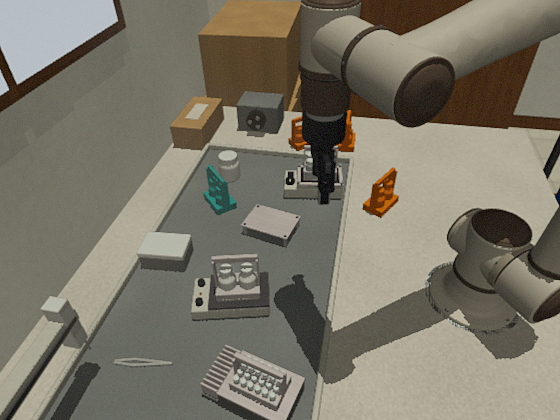

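View pics/top16.png

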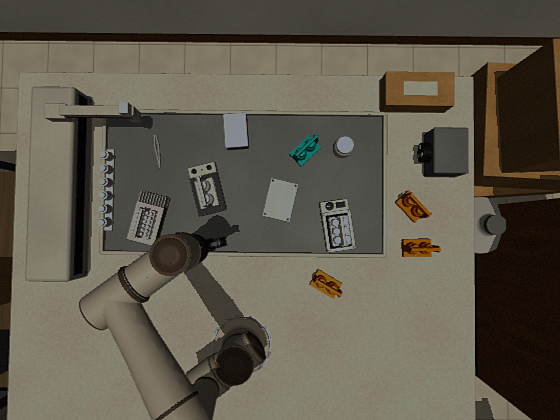

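All three racks are visible and upright: bottles at side (236,285), small vials at (258,380), large vials at (320,165). The bystanders have not moved. Now checking the centring.

```bash
python3 - <<'E'
from crop import crop
import cv2,numpy as np
crop("pics/top16.png","pics/h1.png",120,185,180,250,6,1.5)
crop("pics/top16.png","pics/h2.png",180,155,235,225,6,1.5)
crop("pics/top16.png","pics/h3.png",312,190,367,260,6,1.5)
a=[cv2.imread(f"pics/h{i}.png") for i in(1,2,3)]
h=max(x.shape[0] for x in a)
a=[cv2.copyMakeBorder(x,0,h-x.shape[0],0,0,cv2.BORDER_CONSTANT)[:, :266] if False else cv2.copyMakeBorder(x,0,h-x.shape[0],0,0,cv2.BORDER_CONSTANT) for x in a]
m=np.hstack(a); print(m.shape); m=m if m.shape[1]<=800 else cv2.resize(m,(800,int(m.shape[0]*800/m.shape[1]))); cv2.imwrite("pics/h.png",m)
crop("pics/side16.png","pics/i1.png",195,340,310,420,6.5,1.4)
crop("pics/side16.png","pics/i2.png",185,245,280,325,7,1.4)
E
```

```text
(420, 1020, 3)
```

View pics/h.png

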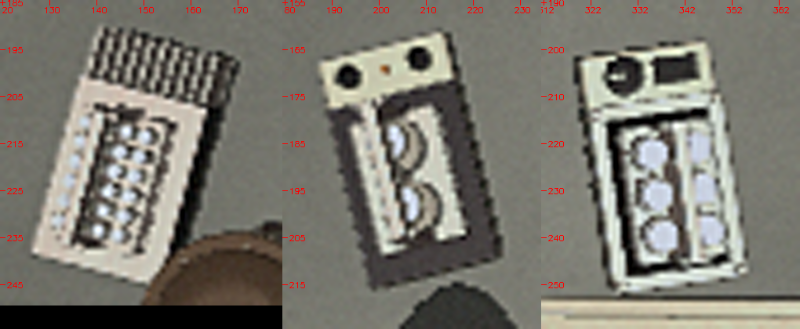

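View pics/i1.png

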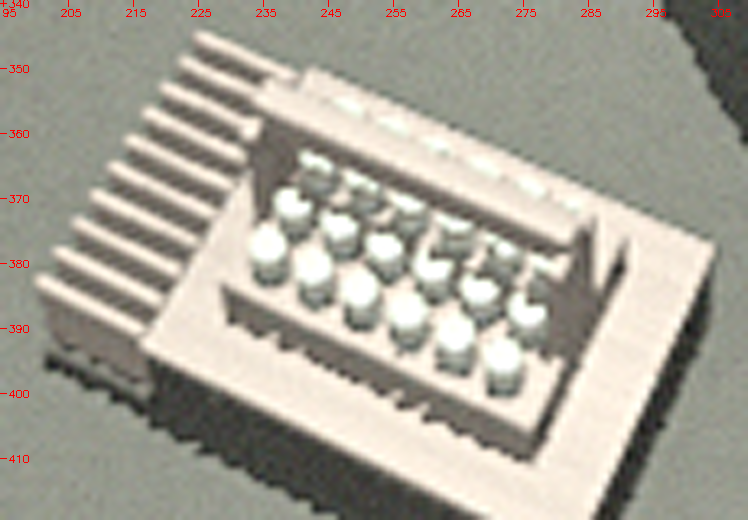

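View pics/i2.png

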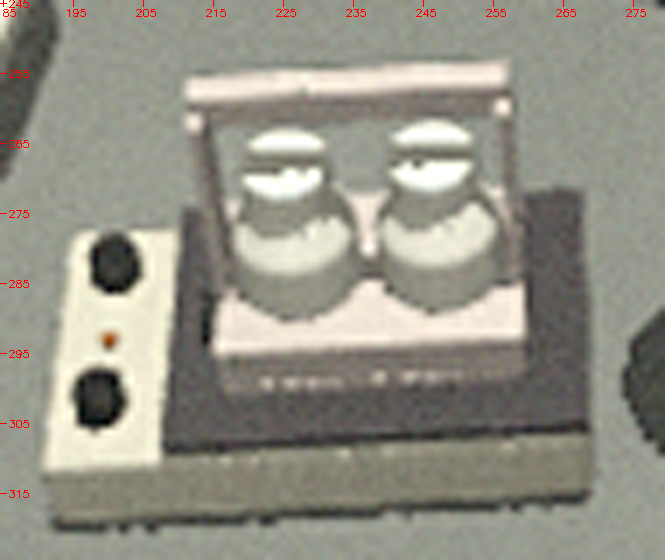

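```bash
python3 - <<'E'
from geo import *
np.set_printoptions(precision=4,suppress=True)
PL={"chiller":(.4382,.3445,-.245),"warmer":(.5458,.1247,.258),"shaker":(.4195,-.3425,.153)}
def loc(pl,p):
    x,y,t=PL[pl];d=p-np.array([x,y]);return np.array([np.cos(t)*d[0]+np.sin(t)*d[1],-np.sin(t)*d[0]+np.cos(t)*d[1]])
def ck(lab,pl,x0,y0,s,a,b,z,n="side"):
    A,B=[loc(pl,onz(n,*px(x0,y0,s,*q),z)) for q in(a,b)];d=A-B
    print(lab,"mid",(A+B)/2,"ang",np.arctan2(d[1],d[0]),"L",np.linalg.norm(d))
ck("small bar","chiller",195,340,6.5,(263,93),(578,240),.128)
ck("small base front edge","chiller",195,340,6.5,(226,320),(530,463),.05)
ck("bottles bar","warmer",185,245,7,(187,88),(508,72),.158)
ck("bottles base front edge","warmer",185,245,7,(222,396),(524,380),.045)
ck("large bar","shaker",270,110,5.5,(188,200),(375,203),.163)
# platform quads in same side image
ck("chiller front edge -> y=+.05?","chiller",195,340,6.5,(143,345),(143,345),.05)
ck("warmer front edge","warmer",185,245,7,(163,452),(588,432),.045)
ck("warmer back edge","warmer",185,245,7,(183,208),(583,188),.045)
E
```

```text
small bar mid [0.0004 0.0025] ang -0.013950781349416852 L 0.09949113406716388
small base front edge mid [0.0028 0.0327] ang 0.011257611725726107 L 0.09921078933599274
bottles bar mid [ 0.0022 -0.0004] ang -0.0031992394892938385 L 0.10012937514615206
bottles base front edge mid [0.0031 0.0319] ang -0.0021322070584453056 L 0.09922638899473886
large bar mid [0.0013 0.0009] ang -0.01032816257965077 L 0.09969437384349845
chiller front edge -> y=+.05? mid [0.0705 0.0501] ang 0.0 L 0.0
warmer front edge mid [0.0018 0.0535] ang -0.00980633101756505 L 0.13732695469253767
warmer back edge mid [ 0.0015 -0.0497] ang -0.004147738516377155 L 0.13982502693867527
```

All racks are within about 3 mm and 0.02 rad of their platforms, and the arm is clear at z 0.32. Handing in.

```bash
python3 - <<'E'
from cell import bot
print(bot.finish_job()); s=bot.state(); print(s["t"],s["wrist_force"])
E
```

```text
the job is handed in; nothing more can be done
None
the job is handed in; nothing more can be done
```

All three racks are on their new platforms and the job is handed in; no verdict came back. I parked the bottle carrier on the stand first. Then I moved the large vials to the shaker, the small vials to the chiller and the bottles to the warming plate, finishing the moves at about 35 s.

- **Centring:** side-view checks put each rack within about 3 mm of centre and 0.015 rad of square. The large rack's check used the picture taken right after it was placed, because the arm partly hid it in the final side view.
- **Upright and clear:** all three racks looked level. The gripper was open and clear at z 0.32 m, with no contact force.
- **Bystanders:** by eye, the tip box, jar and tweezers are where they started; I did not measure them.
- **Disagreements:** the two cameras differed by 2 to 5 mm on some points. I averaged the platform positions, so the offsets above carry roughly that much uncertainty.

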